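# Load the aeration block with grain sample jars

## Robot

A 6-joint arm with a two-finger parallel gripper is mounted at the origin on the work surface. World frame = base frame: x ahead of the robot, y to its left, z up, the work surface at z = 0. Lengths are in m, angles in degrees, forces in N, time in s.
With the tool pointing down it reaches from about 0.35 to 0.875 m from the base axis. Payload 4.2 kg.
Tool frame: the origin (TCP) lies at the very end of the fingers, on their centre line; the grasp point (between the pads) lies 19 mm behind it; z points along the fingers, x is the direction in which the jaws open and shut, and the axes are right-handed (so a half turn about z gives the same grasp; the last joint's range is limited). The gripper opens to 87 mm and grips with 3 to 60 N. Pads are 19 mm wide; open, the fingers measure 117 mm over their backs; the gripper's body (75 mm by 190 mm) begins 51 mm behind the grasp point.
Start: joints at [14.817, 22.042, 0.453, 0, -68.411, -14.817], TCP at [0.625, 0, 0.223] pointing down, gripper open.
Joint ranges: [-179.83, 179.83], [-69.29, 118.12], [-61.27, 80.66], [-181.25, 117.63], [-171.15, -9.14], [-177.46, 177.46]. Speed limits (degrees/s): [159.86, 159.86, 180, 180, 180, 180].

## Interface

Orientations are given as a 3x3 rotation matrix whose columns are the frame's x, y, z axes.
In Python, from station import sense, capture, finish_job gives the robot as it stands.
- The arm moves only by the shell command python3 -m crank 'ROWS' [OPENING]. ROWS is JSON, a list of rows, each a list of 4 numbers: the shift along the tool's x, y, z in m, then the turn about the tool's z in rad. A call has 1 to 5 rows; each row shifts and turns the commanded pose from where the row before left it, along the tool's axes as they then stand; what a row does not reach is not made up. A row lasts 1/12 s, in which the tool goes at most 41.7 mm and 7.16 degrees, less where a joint would pass 70% of its speed; a pose out of reach is approached as far as the arm can. A call with a gripper value outside its range is refused whole. OPENING is the finger opening in m, from 0 to 0.087, set as the call begins (- or left out, the last holds). The fingers move at their own pace and stop on an object; the grip force is fixed at half the most. Time passes only in rows, so rows that do not move let the fingers close. It gives the time, the measured TCP pose, the force and the opening at its end, in the units of the state.
- sense(): the state, without advancing time (a new reading comes with each control period).
- capture(name): name is "scene" or "side" or "wrist"; returns a dict with "pixels" (420x560x3 uint8, red, green, blue), "depth" (420x560 float32, m along the optical axis (not along the pixel's ray), 0 where there is no reading), "fx", "fy", "cx", "cy" (pixels), "world_from_camera" (4x4, takes a point from camera to world coordinates); the wrist camera has in their place "hand_eye" (4x4, takes a point from camera to tool coordinates, whose origin is the TCP and whose axes are the tool frame's). Camera axes: x right, y down, z forward; pixel columns grow to the right and rows downward; lengths in m; the calibration is good to about 2 mm. The wrist camera is an equidistant fisheye: a pixel r from the principal point sees the ray r / f radians off the axis. A picture is of the moment at which its call begins: read the wrist's pose just before it.
- finish_job(): hands the job in, once; it reports no verdict.
The state is a dict: "time_s": time; "joints": joint angles; "joint_velocities": joint speeds; "effort": joint torques, N m; "tcp_pos": TCP position; "ee_rot": TCP orientation; "wrist_force": force on the tool from outside, world axes, zero at the start; "moment": the same for the moment, N m; "gripper_width": opening from 0.0 (shut) to 1.0 (fully open).
Only numpy, scipy, OpenCV 4.12 (cv2) and the standard library are available. Lean on these libraries where they do the work, as an engineer would, in place of code of your own. Each camera call takes 0.05 s, during which the arm holds its last target.

## Task

Load the aeration block: first shut its air stopcock, then lift the clear cover fully back and stand the small sample jars upright in their pockets one after another, in the order of the pocket numbers: the 40 mm jar goes in pocket 1 (next to the stopcock), the 52 mm jar in pocket 2, the 64 mm jar in pocket 3 and the 76 mm jar in pocket 4 (some sizes may be missing today; leave their pockets empty). When all the jars are in, lower the cover gently onto its stops and only then open the stopcock fully again; leave everything else on the bench where it is.

Things in the scene. Friction and masses are not known exactly. Their poses are not given: they have to be found in the camera images.
- rack: aeration block, fixed: grey base plate 190 x 310 x 12 mm with an aluminium block (68 x 256 mm, top 34 mm above the bench), four round pockets in a row along its y, a brass stopcock on a foot at its -y end. Origin on the bench, 15 mm beyond the middle of the pocket row; +x to the hinge side, away from the robot. Posts: two 102 mm high at x -65, y +-140 mm; two 110 mm high at x +90, y +-140 mm
- pocket1 (a point): centre of the floor of pocket 1, 12 mm above the bench; pocket 52 mm wide, 22 mm deep, pockets 64 mm apart. 1 white pip on the base plate in front of it; the pocket nearest the stopcock
- pocket2 (a point): centre of the floor of pocket 2, 12 mm above the bench; pocket 52 mm wide, 22 mm deep, pockets 64 mm apart. 2 white pips on the base plate in front of it; second from the stopcock
- pocket3 (a point): centre of the floor of pocket 3, 12 mm above the bench; pocket 52 mm wide, 22 mm deep, pockets 64 mm apart. 3 white pips on the base plate in front of it; third from the stopcock
- pocket4 (a point): centre of the floor of pocket 4, 12 mm above the bench; pocket 52 mm wide, 22 mm deep, pockets 64 mm apart. 4 white pips on the base plate in front of it; the pocket farthest from the stopcock
- cover (a joint): hinged clear cover over the pockets, rad: 0 = down on its stops (level, 105 mm above the bench), 1.8 = fully back on its open stop (leaning past upright). Stiff hinge: it stays where it is left; about 3 to 5 N at the bar moves it. Starts down or slightly ajar
- cover_hinge (a point): middle of the cover's hinge line, which runs along the rack's y, 105 mm above the bench
- cover_bar (a point): middle of the cover's steel grip bar: 10 mm round, 120 mm long, parallel to the hinge and 200 mm from it in the plane of the cover, with a 30 mm gap (bar surface) to the cover's edge. The cover is a plate 165 x 288 mm, 8 mm thick, from the hinge towards the bar. Its frame turns with the cover
- stopcock (a joint): quarter-turn lever of the stopcock, rad: 0 = shut (lever across the air pipe, pointing along the rack's -x, towards the robot), 1.571 = fully open (lever in line with the pipe, pointing along the rack's -y); stops at both ends. It grows anticlockwise seen from above. Stays where it is left, about 2 to 3 N at the lever turns it. Starts open or nearly so
- stopcock_axis (a point): point on the lever's vertical turning axis at mid-height of the lever, 70 mm above the bench; the brass body below it is 34 mm square, its top 52 mm above the bench
- lever_grip (a point): point on the lever 55 mm from its axis; the lever is a steel bar 12 mm wide, 16 mm high, its tip 78 mm from the axis
- jar1: sample jar of amber glass with a vented brass-coloured cap, a straight cylinder 46 mm in diameter and 40 mm high over the cap (the smallest of the four sizes), standing on the bench left of the rack; 40 to 170 g, weight low. Origin at the centre of its underside, z up its axis. May be absent. Belongs in pocket 1
- jar2: sample jar of amber glass with a vented brass-coloured cap, a straight cylinder 46 mm in diameter and 52 mm high over the cap (second of the four sizes), standing on the bench left of the rack; 40 to 170 g, weight low. Origin at the centre of its underside, z up its axis. May be absent. Belongs in pocket 2
- jar3: sample jar of amber glass with a vented brass-coloured cap, a straight cylinder 46 mm in diameter and 64 mm high over the cap (third of the four sizes), standing on the bench left of the rack; 40 to 170 g, weight low. Origin at the centre of its underside, z up its axis. May be absent. Belongs in pocket 3
- jar4: sample jar of amber glass with a vented brass-coloured cap, a straight cylinder 46 mm in diameter and 76 mm high over the cap (the tallest of the four sizes), standing on the bench left of the rack; 40 to 170 g, weight low. Origin at the centre of its underside, z up its axis. May be absent. Belongs in pocket 4
- meter: bystander: green hand-held meter, 85 x 165 x 32 mm, lying; origin under its centre, long side along its y
- pen: bystander: steel pen 130 mm long along its x, 10 mm thick, lying; origin under its middle
- funnel_a: bystander: small white funnel standing mouth down, 56 mm wide, 50 mm high; origin under its centre
- funnel_b: bystander: another such funnel, 56 mm wide, 50 mm high
- tub: bystander: open white plastic tub 80 x 100 x 40 mm (y long); origin under its centre
- wash_bottle: bystander: white wash bottle, 52 mm wide, 100 mm high; origin under its centre
- weight: bystander: steel balance weight with a knob, 36 mm wide, 36 mm high; origin under its centre
Not all that is in view belongs to the job. What is shaped like the jar1 but green or turquoise is not meant.

How it is judged (in metres and radians):
On the way, in this order (a step that is already met when the one before it is completed fails the run):
1. the stopcock is shut (lever within 0.12 rad of its shut stop) (value of joint stopcock below 0.12 rad), for 0.2 s.
2. the cover is lifted fully back (above 1.65 rad) (value of joint cover above 1.65 rad), for 0.2 s.
3. the 40 mm jar stands in pocket 1 (horizontal distance between jar1 and pocket1 below 0.008 m and z of jar1 in the frame of pocket1 below 0.006 m and angle between jar1's own z axis and vertical below 0.12 rad), for 0.3 s.
4. the 52 mm jar stands in pocket 2 (horizontal distance between jar2 and pocket2 below 0.008 m and z of jar2 in the frame of pocket2 below 0.006 m and angle between jar2's own z axis and vertical below 0.12 rad), for 0.3 s.
5. the 64 mm jar stands in pocket 3 (horizontal distance between jar3 and pocket3 below 0.008 m and z of jar3 in the frame of pocket3 below 0.006 m and angle between jar3's own z axis and vertical below 0.12 rad), for 0.3 s.
6. the 76 mm jar stands in pocket 4 (horizontal distance between jar4 and pocket4 below 0.008 m and z of jar4 in the frame of pocket4 below 0.006 m and angle between jar4's own z axis and vertical below 0.12 rad), for 0.3 s.
7. the cover is down on its stops (below 0.06 rad) (value of joint cover below 0.06 rad), for 0.2 s.
8. the stopcock is fully open (above 1.45 rad) (value of joint stopcock above 1.45 rad), for 0.2 s.
At the end, for the whole second after the job is handed in: Every jar present stands upright (within 0.12 rad) and still on the floor of its own pocket (within 8 mm of the pocket's centre, less than 6 mm above its floor), the cover is down (below 0.06 rad) and the stopcock fully open (above 1.45 rad) (all of step 3 and all of step 4 and all of step 5 and all of step 6 and linear speed of each of jar1, jar2, jar3, jar4 below 0.02 m/s and value of joint cover below 0.06 rad and value of joint stopcock above 1.45 rad); the robot touches nothing.
It fails at once if a bystander (meter, pen, funnels, tub, wash bottle, weight) is moved more than 50 mm (distance of any of meter, pen, funnel_a, funnel_b, tub, wash_bottle, weight from where it was at the start of the episode above 0.05 m).
It fails at once if the cover is slammed: still falling faster than 1.6 rad/s in the last 0.25 rad above its stops (value of joint cover below 0.25 rad and velocity of joint cover below -1.6 rad/s).
Of jar1, jar2, jar3, jar4 only 2 to 4 are there at a start; the rules pass over those that are not, and their reading is None.
At some moment in a run one of jar1, jar2, jar3, jar4 may be knocked a few centimetres aside while the robot is not near it.
It also fails if it takes over 210 s, if anything falls off the work surface, if the arm or the gripper's body presses on something with over 40 N, if the wrist force passes 120 N, or if a joint passes its speed limit or range.

## Working session

There is one attempt and no reset: what is moved stays moved. The work goes in short steps, Python scripts to look and compute and a shell command to move; the robot and the scene stay as the last step left them, time stands still between calls to the robot, and variables do not carry over. Pictures are saved under pics/ and viewed, and the job is handed in when it is done.

```bash
ls; mkdir -p pics
cat > h.py <<'E'
import numpy as np, cv2
from station import sense, capture
def save(name,fn,box=None,scale=1):
    c=capture(name); im=c["pixels"][:,:,::-1]
    if box: im=im[box[1]:box[3],box[0]:box[2]]
    if scale!=1: im=cv2.resize(im,None,fx=scale,fy=scale,interpolation=cv2.INTER_CUBIC)
    cv2.imwrite("pics/"+fn,im); return c
def world(c,u,v,d=None):
    d=c["depth"][int(v),int(u)] if d is None else d
    p=np.array([(u-c["cx"])/c["fx"]*d,(v-c["cy"])/c["fy"]*d,d,1]); return (c["world_from_camera"]@p)[:3]
def cloud(c):
    d=c["depth"]; v,u=np.mgrid[:d.shape[0],:d.shape[1]]
    P=np.stack([(u-c["cx"])/c["fx"]*d,(v-c["cy"])/c["fy"]*d,d,np.ones_like(d)],-1)
    W=(P@c["world_from_camera"].T)[...,:3]; W[d<=0]=np.nan; return W
E
python3 - <<'E'
from h import *
import pickle
for n in("scene","side"):
    c=save(n,n+"0.png",scale=1.4); pickle.dump(c,open(n+"0.pkl","wb")); print(c["fx"],c["world_from_camera"].round(3))
c=save("wrist","wrist0.png",scale=1.4);print(c["hand_eye"].round(3),c["fx"],c["cx"],c["cy"])
print(sense())
E
```

```text
pics
484.0783071583136 [[-0.344  0.658 -0.67   1.302]
 [ 0.939  0.239 -0.247  0.268]
 [-0.002 -0.714 -0.7    0.874]
 [ 0.     0.     0.     1.   ]]
396.0425823043301 [[ 0.899 -0.341  0.274  0.229]
 [-0.438 -0.679  0.59  -0.648]
 [-0.015 -0.65  -0.76   0.898]
 [ 0.     0.     0.     1.   ]]
[[ 1.     0.001  0.001 -0.001]
 [-0.001  0.966  0.26  -0.071]
 [-0.001 -0.26   0.966 -0.163]
 [ 0.     0.     0.     1.   ]] 325.19226210127806 283.5743390074686 212.30335148372814
{'time_s': 0.15, 'joints': array([ 1.48166743e+01,  2.20808499e+01,  3.96715240e-01, -1.81460569e-02,
       -6.84127860e+01, -1.48163313e+01]), 'joint_velocities': array([ 0.02421919, -0.07777877,  0.26669247,  0.14219007,  0.0529362 ,
       -0.00360549]), 'effort': array([ 3.86667998e-04, -3.91052306e+01,  1.87588084e+01,  4.22235444e+00,
        1.23758311e-02, -1.38926293e-04]), 'tcp_pos': array([6.24534542e-01, 6.98494039e-07, 2.21707795e-01]), 'ee_rot': array([[-9.99998531e-01,  1.10658371e-04, -1.71063048e-03],
       [ 1.10911496e-04,  9.99999983e-01, -1.47877607e-04],
       [ 1.71061408e-03, -1.48067119e-04, -9.99998526e-01]]), 'wrist_force': array([ 0.07174631, -0.51457831, -1.009409  ]), 'moment': array([ 0.02212987,  0.04953296, -0.01107374]), 'gripper_width': 1.0021927482401727}
```

View pics/scene0.png

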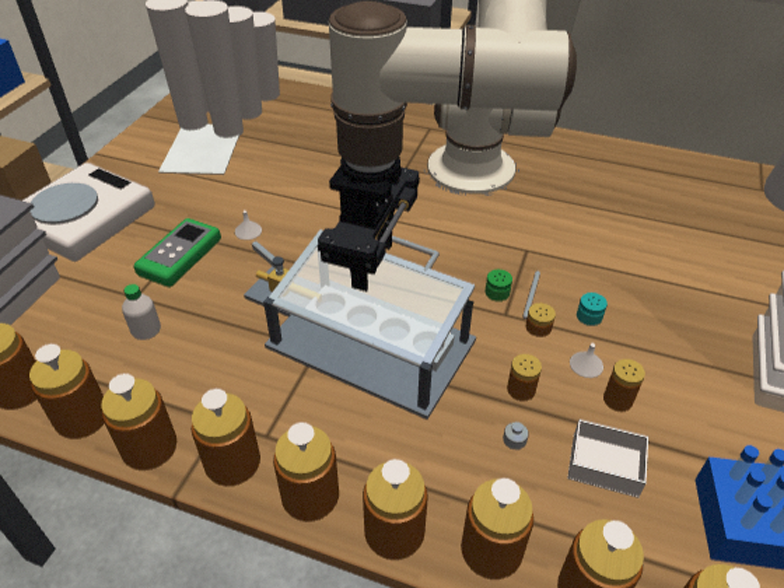

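View pics/side0.png

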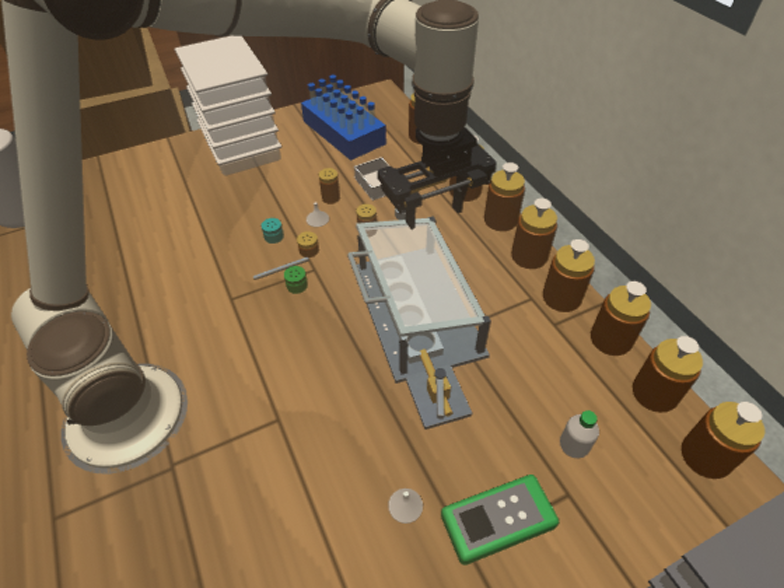

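View pics/wrist0.png

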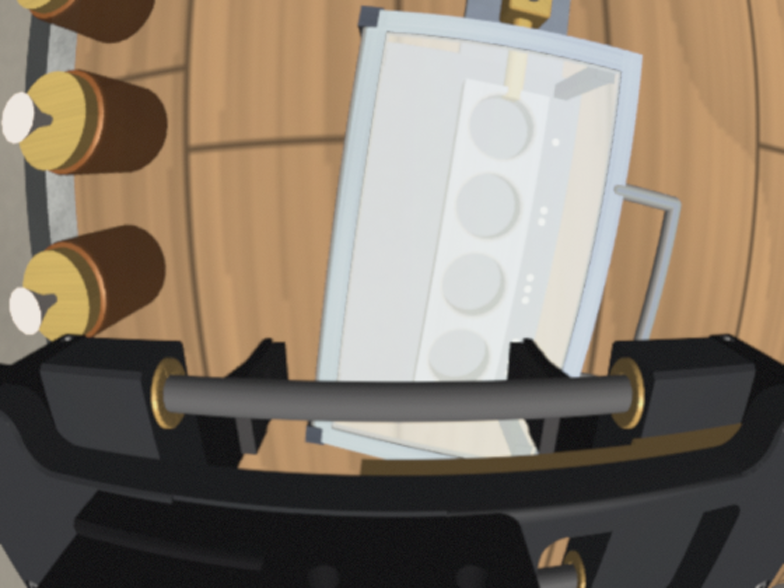

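The scene view shows the rack at about (370,310) with its lever at (268,255), and the bar near (420,250). The amber jars are at (541,318), (525,375) and (625,383). The green and turquoise lookalikes are at (498,284) and (592,307), and the tall amber bottles along the front are not ours. Next I'll measure.

Run:
```python
from h import *
import pickle
c=pickle.load(open("scene0.pkl","rb"));s=pickle.load(open("side0.pkl","rb"))
for n,c_,b in(("a",c,(160,150,350,300)),("b",c,(340,180,480,300))):
    im=c_["pixels"][:,:,::-1][b[1]:b[3],b[0]:b[2]]; cv2.imwrite(f"pics/c0{n}.png",cv2.resize(im,None,fx=4,fy=4,interpolation=cv2.INTER_CUBIC))
im=s["pixels"][:,:,::-1][140:310,240:360];cv2.imwrite("pics/c0s.png",cv2.resize(im,None,fx=3.5,fy=3.5,interpolation=cv2.INTER_CUBIC))
# objects: connected comps of height in jar area
for nm,cc in(("scene",c),("side",s)):
    W=cloud(cc); z=W[...,2]
    m=((z>0.015)&(z<0.11)&(W[...,1]>0.1)&(W[...,1]<0.6)&(W[...,0]>0.3)&(W[...,0]<0.9)).astype(np.uint8)
    k,l,st,ce=cv2.connectedComponentsWithStats(m)
    for i in range(1,k):
        if st[i,4]<60: continue
        q=W[l==i]; zt=np.percentile(q[:,2],95); t=q[q[:,2]>zt-0.006]
        t0=(t[:,:2].min(0)+t[:,:2].max(0))/2
        print(nm,ce[i].round(),st[i,4],"ztop",zt.round(4),"mid",t0.round(4),"mean",t[:,:2].mean(0).round(4),"ext",np.ptp(t[:,:2],axis=0).round(3),cc["pixels"][l==i].mean(0).round())
```

```text
scene [356. 201.] 281 ztop 0.0403 mid [0.3874 0.1523] mean [0.3879 0.1525] ext [0.046 0.045] [ 39. 111.  52.]
scene [423. 218.] 314 ztop 0.0397 mid [0.3907 0.3208] mean [0.3914 0.3206] ext [0.046 0.045] [ 34. 123. 116.]
scene [548. 251.] 1087 ztop 0.1012 mid [0.4233 0.5908] mean [0.4337 0.589 ] ext [0.171 0.015] [163. 153. 145.]
scene [333. 229.] 183 ztop 0.1008 mid [0.5324 0.1297] mean [0.5327 0.1291] ext [0.017 0.011] [35. 34. 34.]
scene [386. 226.] 325 ztop 0.0403 mid [0.4476 0.2407] mean [0.4484 0.2412] ext [0.045 0.045] [139. 111.  53.]
scene [309. 265.] 352 ztop 0.1089 mid [0.6631 0.1085] mean [0.6767 0.1077] ext [0.06  0.017] [75. 77. 80.]
scene [421. 254.] 113 ztop 0.0467 mid [0.5036 0.3319] mean [0.5045 0.332 ] ext [0.011 0.008] [158. 148. 141.]
scene [374. 267.] 549 ztop 0.0641 mid [0.5932 0.2408] mean [0.5946 0.241 ] ext [0.046 0.045] [122.  95.  45.]
scene [446. 273.] 684 ztop 0.0758 mid [0.5618 0.3892] mean [0.5632 0.3895] ext [0.045 0.045] [112.  86.  40.]
scene [436. 325.] 1000 ztop 0.0394 mid [0.6878 0.3853] mean [0.689 0.387] ext [0.085 0.103] [111. 105. 100.]
scene 
[... 1238 characters left out ...]
ean [0.5577 0.3864] ext [0.045 0.05 ] [111.  85.  47.]
side [353. 146.] 294 ztop 0.1052 mid [0.859  0.1261] mean [0.8562 0.1211] ext [0.023 0.051] [77. 53. 31.]
side [338. 136.] 68 ztop 0.0405 mid [0.8657 0.2208] mean [0.8633 0.2206] ext [0.032 0.007] [68. 48. 30.]
side [261. 152.] 171 ztop 0.0644 mid [0.5905 0.2391] mean [0.5899 0.2383] ext [0.045 0.048] [142. 116.  64.]
side [194. 163.] 181 ztop 0.0401 mid [0.3868 0.3183] mean [0.3867 0.3177] ext [0.044 0.047] [ 65. 119. 104.]
side [219. 173.] 194 ztop 0.041 mid [0.4438 0.2385] mean [0.4439 0.2378] ext [0.045 0.046] [139. 112.  58.]
side [211. 198.] 220 ztop 0.0409 mid [0.3833 0.1518] mean [0.3829 0.1501] ext [0.046 0.048] [ 67. 112.  55.]
```

View pics/c0a.png

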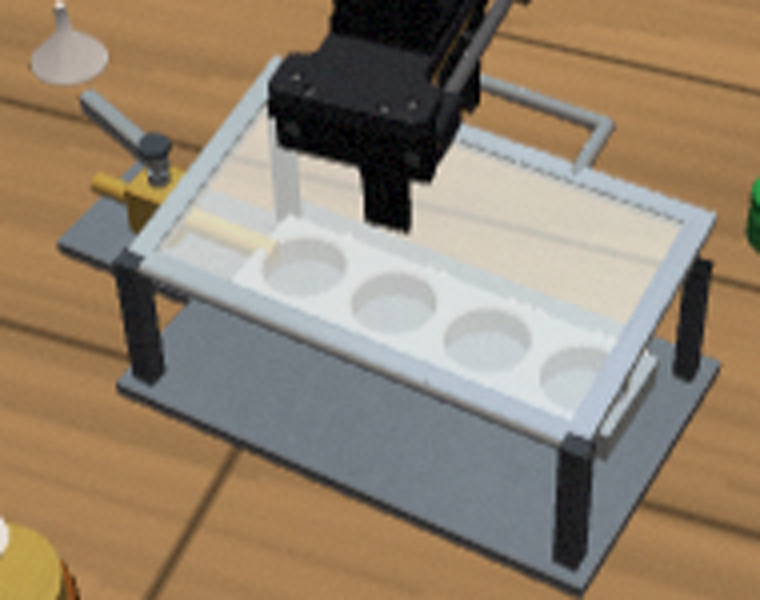

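View pics/c0b.png

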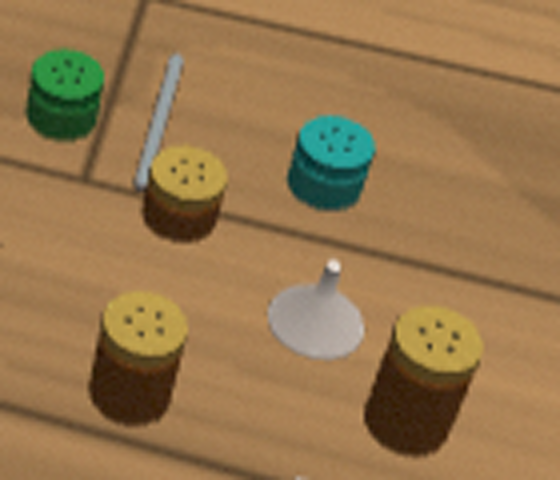

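View pics/c0s.png

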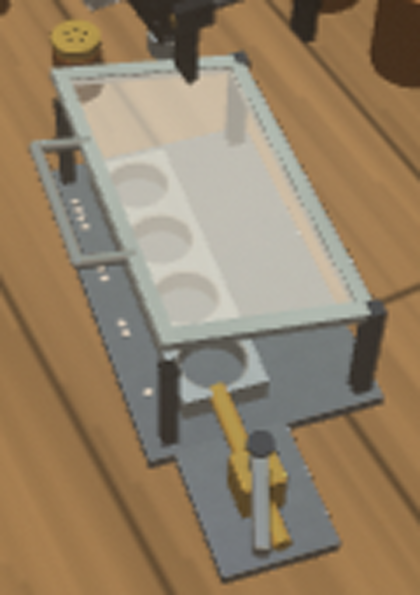

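```bash
cat >> h.py <<'E'
def atz(c,u,v,z):
    T=c["world_from_camera"]; r=T[:3,:3]@np.array([(u-c["cx"])/c["fx"],(v-c["cy"])/c["fy"],1]); o=T[:3,3]
    return o+r*(z-o[2])/r[2]
def proj(c,p):
    q=np.linalg.inv(c["world_from_camera"])@np.append(p,1); return np.array([q[0]/q[2]*c["fx"]+c["cx"],q[1]/q[2]*c["fy"]+c["cy"]])
E
python3 - <<'E'
from h import *
import pickle
c=pickle.load(open("scene0.pkl","rb"));s=pickle.load(open("side0.pkl","rb"))
A=lambda x,y,z:atz(c,160+x/4,150+y/4,z).round(4)
S=lambda x,y,z:atz(s,240+x/3.5,140+y/3.5,z).round(4)
print("side pockets",*[S(x,y,.034) for x,y in((213,364),(187,298),(162,240),(138,185))])
print("scene pockets",*[A(x,y,.034) for x,y in((305,267),(394,303),(487,341))])
print("axis",S(261,440,.09),A(155,145,.09))
print("lever tip",S(262,548,.078),A(90,100,.078))
print("scene posts +90 top",A(130,258,.11),A(577,443,.11))
print("side plate corners",S(152,464,.012),S(382,400,.012))
print("scene plate",A(582,592,.0),A(718,368,.0),A(120,385,0))
W=cloud(s); 
for x,y in((60,72),(240,60),(160,345),(370,308),(36,145),(78,262),(262,540),(261,490)): print((x,y),W[int(140+y/3.5),int(240+x/3.5)].round(4))
W=cloud(c)
print('scene')
for x,y in((140,262),(575,440),(712,218),(275,62),(610,122),(490,88),(90,100),(115,120),(155,143)): print((x,y),W[int(150+y/4),int(160+x/4)].round(4))
E
```

```text
side pockets [ 0.5409 -0.1205  0.034 ] [ 0.5526 -0.0552  0.034 ] [0.5621 0.0074 0.034 ] [0.5715 0.0711 0.034 ]
scene pockets [ 0.5484 -0.1097  0.034 ] [ 0.5583 -0.0472  0.034 ] [0.5685 0.0157 0.034 ]
axis [ 0.5201 -0.2249  0.09  ] [ 0.5332 -0.2124  0.09  ]
lever tip [ 0.4844 -0.2907  0.078 ] [ 0.4967 -0.278   0.078 ]
scene posts +90 top [ 0.6436 -0.1704  0.11  ] [0.6859 0.1054 0.11  ]
side plate corners [ 0.4661 -0.1663  0.012 ] [ 0.6481 -0.1941  0.012 ]
scene plate [0.6964 0.1162 0.    ] [0.5119 0.1443 0.    ] [ 0.648  -0.1897  0.    ]
(60, 72) [0.53  0.128 0.136]
(240, 60) [0.6792 0.0983 0.1103]
(160, 345) [ 0.4797 -0.1485  0.1327]
(370, 308) [ 0.6368 -0.1712  0.1068]
(36, 145) [0.4765 0.0525 0.1449]
(78, 262) [ 0.4579 -0.0651  0.1443]
(262, 540) [ 0.4865 -0.2833  0.0761]
(261, 490) [ 0.505  -0.2507  0.0747]
scene
(140, 262) [ 0.6435 -0.1642  0.1104]
(575, 440) [0.6845 0.1023 0.1095]
(712, 218) [0.5275 0.132  0.1369]
(275, 62) [ 0.4849 -0.1523  0.1363]
(610, 122) [0.4771 0.0564 0.1437]
(490, 88) [ 0.4695 -0.0197  0.14  ]
(90, 100) [ 0.4943 -0.2812  0.0752]
(115, 120) [ 0.5077 -0.2569  0.0764]
(155, 143) [ 0.521  -0.2217  0.0811]
```

```bash
cat >> h.py <<'E'
def wray(c,u,v,s):
    x,y=u-c["cx"],v-c["cy"]; r=np.hypot(x,y); th=r/c["fx"]; d=np.array([x/r*np.sin(th),y/r*np.sin(th),np.cos(th)])
    H=c["hand_eye"]; R=np.array(s["ee_rot"]); 
    return np.array(s["tcp_pos"])+R@H[:3,3], R@(H[:3,:3]@d)
def watz(c,s,u,v,z):
    o,r=wray(c,u,v,s); return o+r*(z-o[2])/r[2]
def wproj(c,s,p):
    H=c["hand_eye"]; R=np.array(s["ee_rot"]); t=R.T@(np.asarray(p)-s["tcp_pos"]); q=H[:3,:3].T@(t-H[:3,3])
    th=np.arctan2(np.hypot(q[0],q[1]),q[2]); a=np.arctan2(q[1],q[0]); return np.array([c["cx"]+c["fx"]*th*np.cos(a),c["cy"]+c["fx"]*th*np.sin(a)])
E
python3 - <<'E'
from h import *
s=sense(); c=capture("wrist")
for p in((500,127),(487,206),(473,283),(459,356)):
    print(watz(c,s,p[0]/1.4,p[1]/1.4,.034).round(4), watz(c,s,p[0]/1.4,p[1]/1.4,.034).round(4))
print("pip",*[watz(c,s,u/1.4,v/1.4,.012).round(4) for u,v in((556,142),(544,216))])
print("post",watz(c,s,370/1.4,18/1.4,.11).round(4), watz(c,s,317/1.4,435/1.4,.11).round(4))
for o in((.578,-.018),(.5724,-.026),(.575,-.022)):
    for y in(-.096,.032):
        print(o,(wproj(c,s,[o[0]-.015*.9877+y*.1564,o[1]+.015*.1564+y*.9877,.034])*1.4).round(1))
E
```

```text
[ 0.5459 -0.1122  0.034 ] [ 0.5459 -0.1122  0.034 ]
[ 0.5553 -0.0498  0.034 ] [ 0.5553 -0.0498  0.034 ]
[0.5644 0.0117 0.034 ] [0.5644 0.0117 0.034 ]
[0.5732 0.0744 0.034 ] [0.5732 0.0744 0.034 ]
pip [ 0.4918 -0.1054  0.012 ] [ 0.5007 -0.0417  0.012 ]
post [ 0.6417 -0.1713  0.11  ] [0.6821 0.1045 0.11  ]
(0.578, -0.018) [497.1 129. ]
(0.578, -0.018) [468.1 288.1]
(0.5724, -0.026) [504.2 119.4]
(0.5724, -0.026) [475.4 278.4]
(0.575, -0.022) [500.9 124.2]
(0.575, -0.022) [472.  283.3]
```

```bash
cat >> h.py <<'E'
YAW=np.radians(-8.7); O=np.array([.575,-.0205])
def rk(p):
    d=np.asarray(p)[:2]-O; c,s=np.cos(YAW),np.sin(YAW); return np.array([d@[c,s],d@[-s,c]]).round(4)
def w(x,y):
    c,s=np.cos(YAW),np.sin(YAW); return O+np.array([c*x-s*y,s*x+c*y])
def st():
    s=sense(); R=s["ee_rot"]; print("t",round(s["time_s"],2),"tcp",np.round(s["tcp_pos"],4),"rack",rk(s["tcp_pos"]),"toolx az",np.degrees(np.arctan2(R[1][0],R[0][0])).round(2),"F",np.round(s["wrist_force"],1),"w",round(s["gripper_width"]*.087,4)); return s
E
python3 - <<'E'
from h import *
import pickle
c=pickle.load(open("scene0.pkl","rb"));s=pickle.load(open("side0.pkl","rb"))
B=lambda x,y,z:atz(c,340+x/4,180+y/4,z).round(4)
print("pen scene",B(178,58,.01),B(143,185,.01)); print("pen side",atz(s,254/1.4,276/1.4,.01),atz(s,309/1.4,261/1.4,.01))
print("funnel a",atz(c,248/1.4,232/1.4,.01).round(3),atz(s,405/1.4,508/1.4,.01).round(3)," b",B(316,325,.005))
for p in((.521,-.2217),(.5201,-.2249),(.4943,-.2812),(.4865,-.2833)): print(rk(p))
E
python3 -m crank '[[0,0,0,0.076],[0,0,0,0.076],[0.023,-0.037,0,0],[0.023,-0.037,0,0],[0,-0.037,0,0]]' 0
python3 -m crank '[[0,-0.037,0,0],[0,-0.037,0,0],[0,-0.037,0,0],[0,-0.037,0,0],[0,-0.038,0,0]]'
python3 -c "
from h import *
st();save('scene','s1.png',(130,140,330,290),4);save('wrist','w1.png',None,1.4)"
```

```text
pen scene [0.3167 0.2146 0.01  ] [0.4396 0.2165 0.01  ]
pen side [0.30755601 0.20905403 0.01      ] [0.43024171 0.19739738 0.01      ]
funnel a [ 0.397 -0.358  0.01 ] [ 0.375 -0.377  0.01 ]  b [0.5116 0.3332 0.005 ]
[-0.0229 -0.2071]
[-0.0234 -0.2104]
[-0.0403 -0.2699]
[-0.0477 -0.2732]
time_s: 0.62
tcp_pos: [0.5616, -0.0998, 0.2223]
ee_rot: [[-0.989, 0.149, -0.003], [0.149, 0.989, 0.001], [0.003, 0.0, -1.0]]
wrist_force: [0.3, -0.2, -0.0]
gripper_width: 0.706
time_s: 1.03
tcp_pos: [0.5364, -0.2852, 0.2225]
ee_rot: [[-0.989, 0.151, -0.0], [0.151, 0.989, 0.0], [0.0, 0.0, -1.0]]
wrist_force: [0.8, -0.1, -0.1]
gripper_width: 0.326
t 1.03 tcp [ 0.5364 -0.2852  0.2225] rack [ 0.0018 -0.2675] toolx az 171.31 F [ 0.8 -0.1 -0.1] w 0.0283
```

View pics/s1.png

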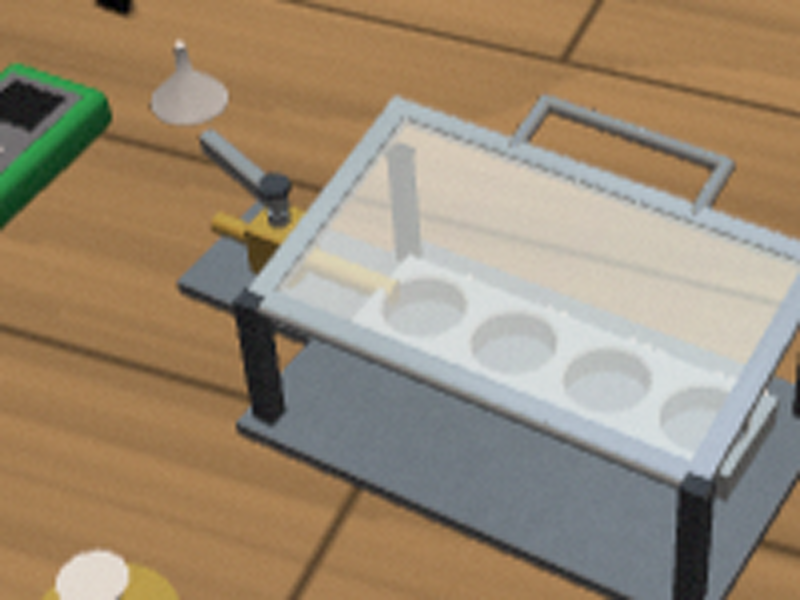

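View pics/w1.png

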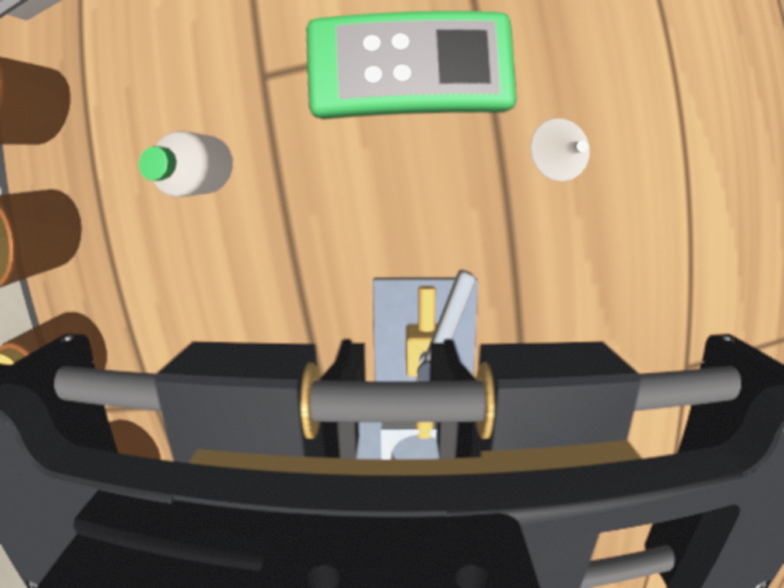

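The wrist view shows the lever running from its axis at about (427,362) to its tip at (466,277), and the pipe stub at (427,305). I'll compute their rack coordinates.

Run:
```python
from h import *
s=sense(); c=capture("wrist")
for u,v,z in((466,277,.076),(448,318,.078),(427,362,.085),(427,292,.04)): p=watz(c,s,u/1.4,v/1.4,z); print(p.round(4),rk(p))
```

```text
[ 0.4883 -0.283   0.076 ] [-0.046  -0.2726]
[ 0.5048 -0.2559  0.078 ] [-0.0338 -0.2433]
[ 0.5242 -0.2277  0.085 ] [-0.0188 -0.2125]
[ 0.5159 -0.267   0.04  ] [-0.0212 -0.2526]
```

```bash
python3 -m crank '[[0,0,0.04,0],[0,0,0.04,0],[0,0,0.04,0],[0,0,0.03,0],[0,0,0.012,0]]' 0
python3 -m crank '[[0.008,0,0,0],[0.008,0,0,0],[0.008,0.001,0,0]]'
python3 -c "
from h import *
st();save('side','s2.png',(270,230,370,310),6)"
```

```text
time_s: 1.6
tcp_pos: [0.5339, -0.2814, 0.0553]
ee_rot: [[-0.988, 0.151, -0.009], [0.151, 0.989, 0.003], [0.009, 0.002, -1.0]]
wrist_force: [-0.3, 0.1, -0.7]
gripper_width: 0.005
time_s: 1.85
tcp_pos: [0.5137, -0.2787, 0.0619]
ee_rot: [[-0.989, 0.15, 0.002], [0.15, 0.989, -0.001], [-0.002, -0.0, -1.0]]
wrist_force: [-0.0, -0.4, -0.3]
gripper_width: 0.006
t 1.85 tcp [ 0.5137 -0.2787  0.0619] rack [-0.0216 -0.2645] toolx az 171.35 F [-0.  -0.4 -0.3] w 0.0006
```

View pics/s2.png

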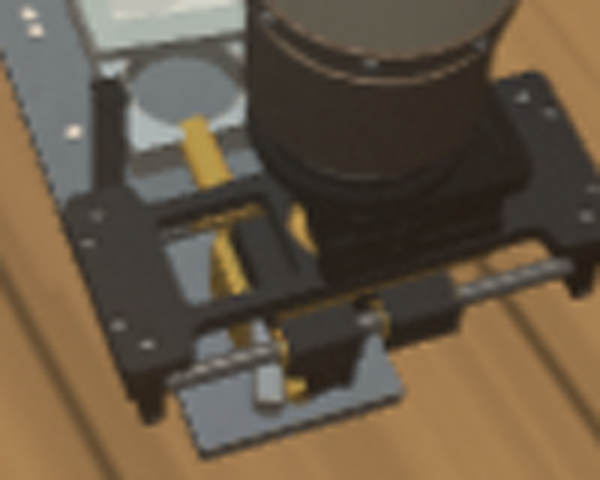

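```bash
python3 -m crank '[[0.006,0,0.003,0],[0.006,0.001,0,0],[0.006,0.001,0,0]]'
python3 -m crank '[[0.007,0.004,0,0],[0.007,0.005,0,0],[0.007,0.006,0,0]]'
python3 -m crank '[[0.005,0.008,0,0],[0.004,0.008,0,0],[0.003,0.009,0,0]]'
python3 -c "
from h import *
st()"
```

```text
time_s: 2.15
tcp_pos: [0.4978, -0.2747, 0.0592]
ee_rot: [[-0.989, 0.151, 0.006], [0.151, 0.989, -0.002], [-0.006, -0.001, -1.0]]
wrist_force: [4.2, -0.1, 0.5]
gripper_width: 0.006
time_s: 2.4
tcp_pos: [0.4773, -0.2562, 0.058]
ee_rot: [[-0.988, 0.152, 0.001], [0.152, 0.988, -0.001], [-0.001, -0.0, -1.0]]
wrist_force: [3.4, -3.0, 0.1]
gripper_width: 0.006
time_s: 2.65
tcp_pos: [0.4682, -0.229, 0.0573]
ee_rot: [[-0.988, 0.151, -0.002], [0.151, 0.988, 0.0], [0.002, -0.0, -1.0]]
wrist_force: [0.8, -4.6, -1.8]
gripper_width: 0.005
t 2.65 tcp [ 0.4682 -0.229   0.0573] rack [-0.0741 -0.2223] toolx az 171.29 F [ 0.8 -4.6 -1.8] w 0.0005
```

```bash
python3 -m crank '[[0,0.002,0,0],[0,0.002,0,0]]'
python3 -m crank '[[0,0.002,0,0],[0,0,0,0]]'
python3 -m crank '[[0,0.002,0,0],[0,0,0,0]]'
python3 -c "
from h import *
st()"
```

```text
time_s: 2.82
tcp_pos: [0.4683, -0.2284, 0.0575]
ee_rot: [[-0.989, 0.149, -0.004], [0.149, 0.989, -0.005], [0.003, -0.005, -1.0]]
wrist_force: [-1.5, -29.2, -4.6]
gripper_width: 0.007
time_s: 2.98
tcp_pos: [0.4683, -0.2283, 0.0575]
ee_rot: [[-0.989, 0.15, -0.005], [0.15, 0.989, -0.006], [0.004, -0.007, -1.0]]
wrist_force: [-2.1, -30.5, -3.2]
gripper_width: 0.004
time_s: 3.15
tcp_pos: [0.4683, -0.228, 0.0575]
ee_rot: [[-0.989, 0.15, -0.005], [0.15, 0.989, -0.008], [0.004, -0.009, -1.0]]
wrist_force: [-2.9, -38.6, -4.9]
gripper_width: 0.005
t 3.15 tcp [ 0.4683 -0.228   0.0575] rack [-0.0741 -0.2213] toolx az 171.39 F [ -2.9 -38.6  -4.9] w 0.0004
```

```bash
python3 -m crank '[[0,-0.01,0,0],[0,-0.008,0,0],[0,0,-0.04,0],[0,0,-0.04,0],[0,0,-0.04,0]]'
python3 -m crank '[[0,0,-0.03,0],[0,0,0,0]]' 0.028
python3 -c "
from h import *
st();save('side','s3.png',(230,140,370,310),4);save('scene','s3b.png',(130,140,330,290),4)"
```

```text
time_s: 3.57
tcp_pos: [0.4659, -0.2385, 0.1775]
ee_rot: [[-0.988, 0.151, -0.006], [0.151, 0.988, 0.002], [0.006, 0.001, -1.0]]
wrist_force: [2.6, -0.9, -0.6]
gripper_width: 0.005
time_s: 3.73
tcp_pos: [0.4706, -0.2398, 0.2142]
ee_rot: [[-0.989, 0.15, 0.011], [0.149, 0.989, -0.003], [-0.011, -0.002, -1.0]]
wrist_force: [0.9, -0.4, 0.4]
gripper_width: 0.087
t 3.73 tcp [ 0.4706 -0.2398  0.2142] rack [-0.07   -0.2326] toolx az 171.4 F [ 0.9 -0.4  0.4] w 0.0075
```

View pics/s3.png

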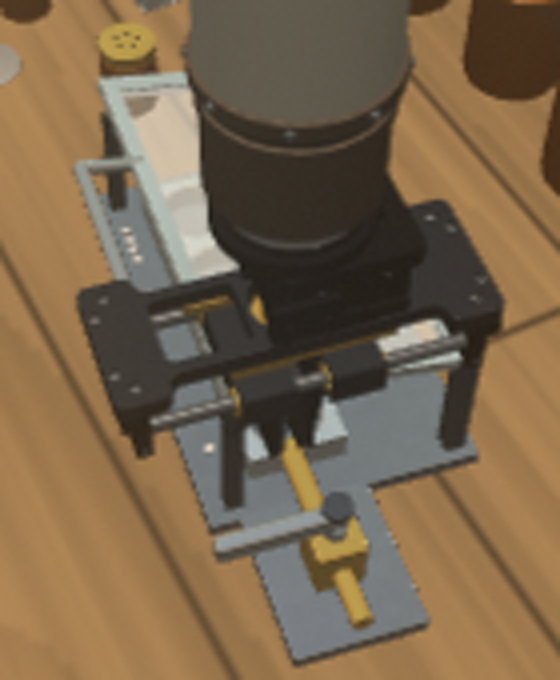

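View pics/s3b.png

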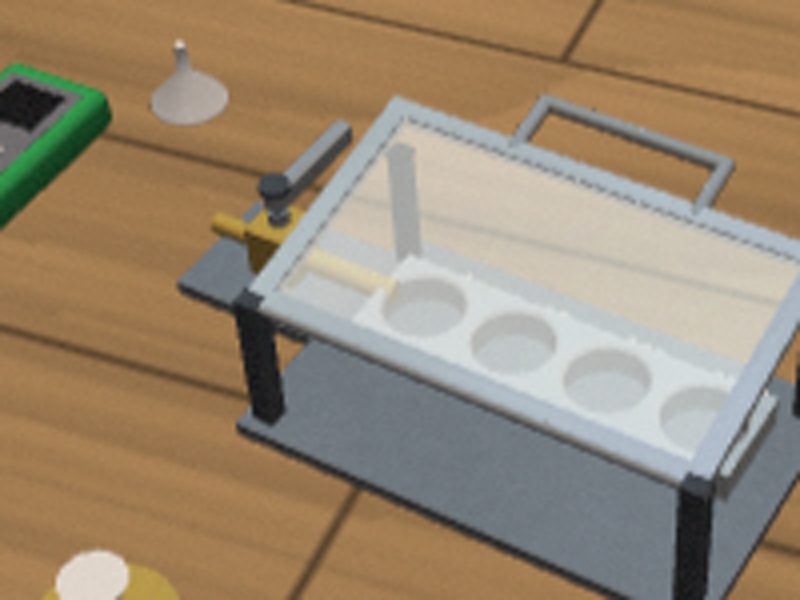

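The lever now points along the rack's -x, so the stopcock is shut. Next I'll go over the bar.

```bash
python3 -m crank '[[0,0.038,0,0],[0.008,0.038,0,0],[0.01,0.038,0,0],[0.01,0.038,0,0],[0.01,0.038,0,0]]' 0.028
python3 -m crank '[[0,0.037,0,0],[0,0,0,0],[0,0,0,0]]' 0.028
python3 - <<'E'
from h import *
s=st();c=save('wrist','w4.png',None,1.4)
sc=save('scene','s4.png',(230,140,350,210),6)
si=save('side','s4s.png',(230,150,330,240),6)
E
```

```text
time_s: 4.25
tcp_pos: [0.4565, -0.0443, 0.2052]
ee_rot: [[-0.988, 0.152, -0.006], [0.152, 0.988, -0.0], [0.006, -0.001, -1.0]]
wrist_force: [-0.1, 0.4, 0.1]
gripper_width: 0.315
time_s: 4.5
tcp_pos: [0.463, -0.0077, 0.2055]
ee_rot: [[-0.989, 0.147, -0.005], [0.147, 0.989, -0.001], [0.005, -0.001, -1.0]]
wrist_force: [0.6, -0.1, 0.2]
gripper_width: 0.321
t 4.5 tcp [ 0.463  -0.0077  0.2055] rack [-0.1126 -0.0043] toolx az 171.53 F [ 0.6 -0.1  0.2] w 0.0279
```

View pics/w4.png

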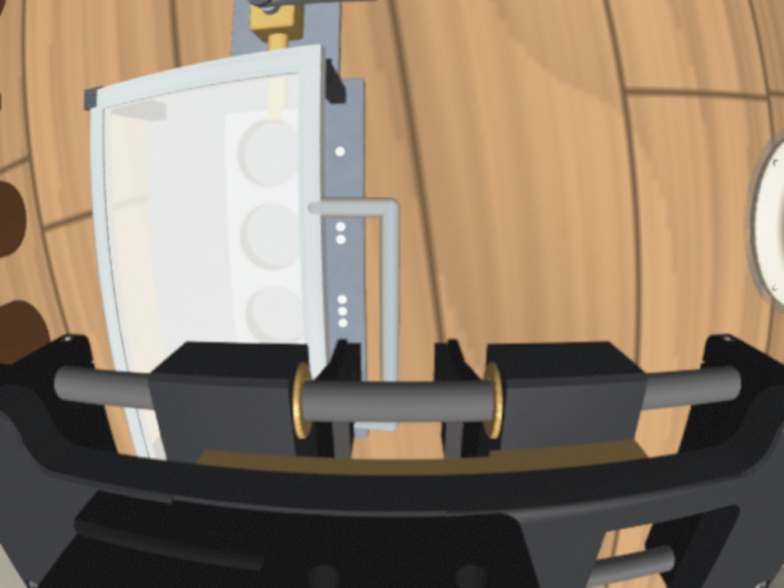

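View pics/s4s.png

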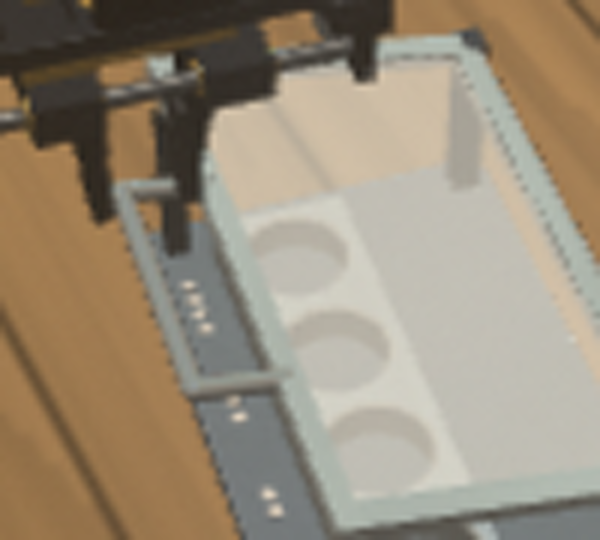

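View pics/s4.png

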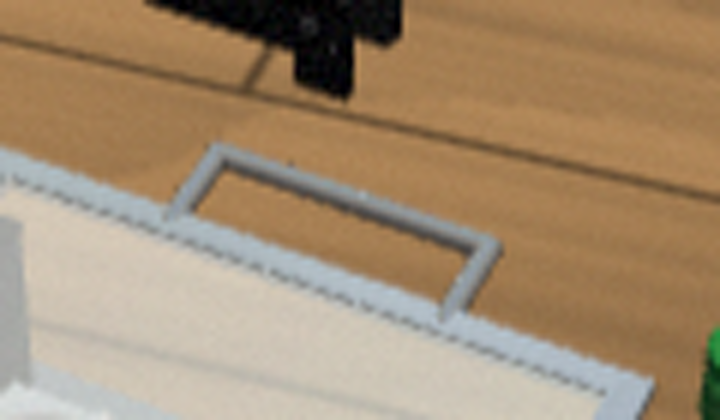

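Run:
```python
from h import *
s=sense(); c=capture("wrist")
for z in(.138,.143):
  for u,v in((391,215),(390,280),(390,350),(396,428)): p=watz(c,s,u/1.4,v/1.4,z); print(z,p.round(4),rk(p))
R=np.array(s['ee_rot']);H=c['hand_eye']
for u,v in((391,215),(390,280),(390,340)):
    o,r=wray(c,u/1.4,v/1.4,s); d=c['depth'][int(v/1.4),int(u/1.4)]; f=R@H[:3,2]; p=o+r*d/(r@f); print(d,p.round(4),rk(p))
sc=capture("scene"); si=capture("side")
for nm,cc,u,v in(("sc",sc,230+300/6,140+172/6),("sc",sc,230+440/6,140+222/6),("si",si,230+160/6,150+310/6),("si",si,230+145/6,150+265/6)):
    W=cloud(cc)[int(v)-1:int(v)+2,int(u)-1:int(u)+2].reshape(-1,3); q=W[np.nanargmax(W[:,2])]; print(nm,q.round(4),rk(q))
```

```text
0.138 [ 0.4595 -0.0618  0.138 ] [-0.1079 -0.0583]
0.138 [ 0.4652 -0.0284  0.138 ] [-0.1073 -0.0244]
0.138 [0.4713 0.0101 0.138 ] [-0.1071  0.0146]
0.138 [0.4756 0.0598 0.138 ] [-0.1104  0.0643]
0.143 [ 0.4594 -0.0622  0.143 ] [-0.108  -0.0587]
0.143 [ 0.465  -0.0296  0.143 ] [-0.1074 -0.0256]
0.143 [0.4709 0.0082 0.143 ] [-0.1072  0.0126]
0.143 [0.4752 0.0567 0.143 ] [-0.1104  0.0612]
0.21781626 [ 0.4593 -0.0626  0.1484] [-0.108  -0.0591]
0.22798352 [ 0.4648 -0.0304  0.1466] [-0.1074 -0.0264]
0.23604982 [0.4698 0.0012 0.1468] [-0.1073  0.0055]
sc [ 0.4681 -0.0252  0.1465] [-0.105  -0.0208]
sc [0.4766 0.0368 0.1466] [-0.106   0.0417]
si [ 0.4621 -0.0257  0.1472] [-0.1108 -0.0223]
si [0.4699 0.0044 0.1477] [-0.1077  0.0087]
```

```bash
python3 -m crank '[[-0.005,0,0,0],[0,0,0.03,0],[0,0,0.03,0],[0,0,0.022,0],[0,0,0,0]]' 0.028
python3 -c "
from h import *
st();save('side','s5.png',(230,140,330,230),6)"
```

```text
time_s: 5.22
tcp_pos: [0.4665, -0.0117, 0.1214]
ee_rot: [[-0.988, 0.154, -0.01], [0.154, 0.988, -0.002], [0.009, -0.003, -1.0]]
wrist_force: [-1.1, -1.0, 0.4]
gripper_width: 0.323
t 5.22 tcp [ 0.4665 -0.0117  0.1214] rack [-0.1086 -0.0078] toolx az 171.14 F [-1.1 -1.   0.4] w 0.0281
```

View pics/s5.png

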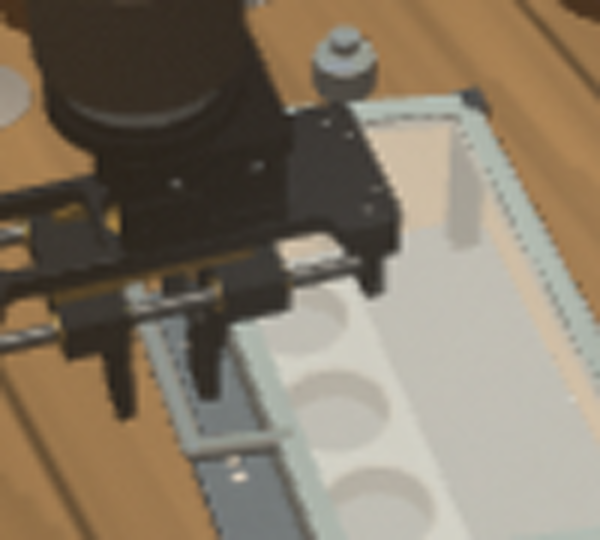

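Fingers straddle the bar, so I'll close.

```bash
python3 -m crank '[[0,0,0,0],[0,0,0,0],[0,0,0,0],[0,0,0,0]]' 0.0
python3 -c "
from h import *
st()
import numpy as np
for p in np.arange(.19,1.82,.12):
    print(round(p,2),(.089-.2*np.cos(p)).round(4),(.105+.2*np.sin(p)-.019).round(4))"
```

```text
time_s: 5.6
tcp_pos: [0.4663, -0.0098, 0.1257]
ee_rot: [[-0.988, 0.154, -0.006], [0.154, 0.988, 0.002], [0.007, 0.001, -1.0]]
wrist_force: [-9.3, 8.8, 0.8]
gripper_width: 0.106
t 5.6 tcp [ 0.4663 -0.0098  0.1257] rack [-0.109  -0.0059] toolx az 171.15 F [-9.3  8.8  0.8] w 0.0093
0.19 -0.1074 0.1238
0.31 -0.1015 0.147
0.43 -0.0928 0.1694
0.55 -0.0815 0.1905
0.67 -0.0678 0.2102
0.79 -0.0518 0.2281
0.91 -0.0337 0.2439
1.03 -0.014 0.2575
1.15 0.0073 0.2686
1.27 0.0297 0.277
1.39 0.053 0.2827
1.51 0.0768 0.2856
1.63 0.1008 0.2856
1.75 0.1246 0.2828
```

```bash
python3 -m crank '[[-0.003,0,-0.012,0],[-0.003,0,-0.0112,0],[-0.0045,0,-0.0112,0],[-0.0042,0,-0.0112,0]]'
python3 -m crank '[[-0.0057,0,-0.0106,0],[-0.0057,0,-0.0106,0],[-0.0069,0,-0.0099,0],[-0.0069,0,-0.0099,0]]'
python3 -c "
from h import *
st()"
```

```text
time_s: 5.93
tcp_pos: [0.4793, -0.0117, 0.1702]
ee_rot: [[-0.988, 0.153, -0.01], [0.153, 0.988, 0.002], [0.011, 0.001, -1.0]]
wrist_force: [-7.0, 6.6, -2.2]
gripper_width: 0.103
time_s: 6.27
tcp_pos: [0.5025, -0.0153, 0.2117]
ee_rot: [[-0.988, 0.153, -0.015], [0.153, 0.988, 0.003], [0.015, 0.0, -1.0]]
wrist_force: [-14.6, 8.8, 4.9]
gripper_width: 0.101
t 6.27 tcp [ 0.5025 -0.0153  0.2117] rack [-0.0725 -0.0058] toolx az 171.22 F [-14.6   8.8   4.9] w 0.0088
```

```bash
python3 -m crank '[[-0.008,0,-0.009,0],[-0.008,0,-0.009,0],[-0.009,0,-0.0079,0],[-0.009,0,-0.0079,0]]'
python3 -m crank '[[-0.01,0,-0.0068,0],[-0.01,0,-0.0068,0],[-0.0106,0,-0.0056,0],[-0.0106,0,-0.0056,0]]'
python3 -m crank '[[-0.0112,0,-0.0042,0],[-0.0112,0,-0.0042,0],[-0.0116,0,-0.0028,0],[-0.0116,0,-0.0028,0]]'
python3 -c "
from h import *
st();save('scene','s6.png',None,1.4)"
```

```text
time_s: 6.6
tcp_pos: [0.5367, -0.0207, 0.2484]
ee_rot: [[-0.988, 0.151, -0.012], [0.151, 0.989, 0.001], [0.012, -0.0, -1.0]]
wrist_force: [-16.1, 7.1, 13.9]
gripper_width: 0.099
time_s: 6.93
tcp_pos: [0.5814, -0.0276, 0.2748]
ee_rot: [[-0.989, 0.15, -0.001], [0.15, 0.989, 0.0], [0.001, 0.0, -1.0]]
wrist_force: [-8.0, 2.3, 8.5]
gripper_width: 0.101
time_s: 7.27
tcp_pos: [0.6275, -0.0347, 0.2878]
ee_rot: [[-0.989, 0.151, -0.0], [0.151, 0.989, 0.0], [0.0, 0.0, -1.0]]
wrist_force: [-4.1, 0.7, 3.0]
gripper_width: 0.103
t 7.27 tcp [ 0.6275 -0.0347  0.2878] rack [ 0.054  -0.0061] toolx az 171.32 F [-4.1  0.7  3. ] w 0.009
```

View pics/s6.png

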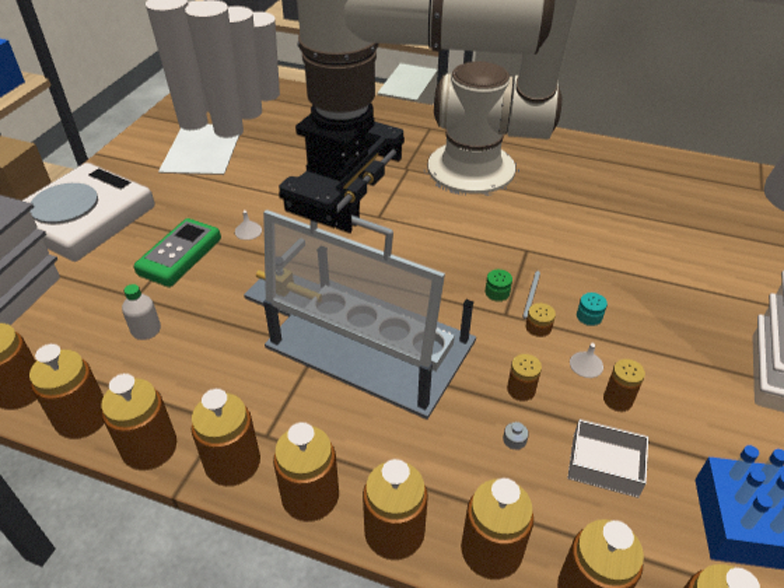

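```bash
python3 -m crank '[[-0.012,0,-0.0018,0],[-0.012,0,-0.001,0],[-0.012,0,0,0],[-0.012,0,0.0005,0]]'
python3 -m crank '[[-0.012,0,0.0012,0],[-0.011,0,0.0016,0],[-0.007,0,0.0014,0],[0,0,0,0]]'
python3 -c "
from h import *
st()"
```

```text
time_s: 7.65
tcp_pos: [0.6753, -0.0421, 0.2894]
ee_rot: [[-0.989, 0.151, -0.0], [0.151, 0.989, -0.0], [0.0, -0.0, -1.0]]
wrist_force: [-3.5, 1.7, 2.4]
gripper_width: 0.103
time_s: 7.98
tcp_pos: [0.7057, -0.0469, 0.284]
ee_rot: [[-0.988, 0.151, -0.0], [0.151, 0.988, -0.001], [0.0, -0.001, -1.0]]
wrist_force: [-1.9, -0.8, 2.3]
gripper_width: 0.107
t 7.98 tcp [ 0.7057 -0.0469  0.284 ] rack [ 0.1332 -0.0064] toolx az 171.29 F [-1.9 -0.8  2.3] w 0.0093
```

```bash
python3 -m crank '[[-0.004,0,0.001,0],[0,0,0,0],[0,0,0,0]]'
python3 -c "
from h import *
st()"
```

```text
time_s: 8.23
tcp_pos: [0.7057, -0.047, 0.284]
ee_rot: [[-0.989, 0.151, -0.007], [0.151, 0.989, -0.0], [0.007, -0.001, -1.0]]
wrist_force: [-11.5, 2.7, 7.1]
gripper_width: 0.101
t 8.23 tcp [ 0.7057 -0.047   0.284 ] rack [ 0.1333 -0.0064] toolx az 171.32 F [-11.5   2.7   7.1] w 0.0088
```

```bash
python3 -m crank '[[0.003,0,0,0],[0,0,0,0],[0,0,0,0],[0,0,0,0]]' 0.03
python3 -m crank '[[0,0,-0.02,0],[0,0,-0.03,0],[0,0,-0.03,0],[0.03,0,0,0],[0.035,0,0,0]]' 0.06
python3 -c "
from h import *
import pickle
st();c=save('scene','s7.png',None,1.4);pickle.dump(c,open('scene7.pkl','wb'));c=save('side','s7s.png',None,1.4);pickle.dump(c,open('side7.pkl','wb'))"
```

```text
time_s: 8.57
tcp_pos: [0.707, -0.0465, 0.2817]
ee_rot: [[-0.988, 0.151, 0.001], [0.151, 0.988, 0.0], [-0.001, 0.0, -1.0]]
wrist_force: [0.1, -0.4, -0.2]
gripper_width: 0.298
time_s: 8.98
tcp_pos: [0.6446, -0.0366, 0.3619]
ee_rot: [[-0.988, 0.152, 0.004], [0.152, 0.988, 0.001], [-0.004, 0.001, -1.0]]
wrist_force: [-0.3, 0.4, -1.2]
gripper_width: 0.632
t 8.98 tcp [ 0.6446 -0.0366  0.3619] rack [ 0.0713 -0.0054] toolx az 171.23 F [-0.3  0.4 -1.2] w 0.055
```

View pics/s7.png

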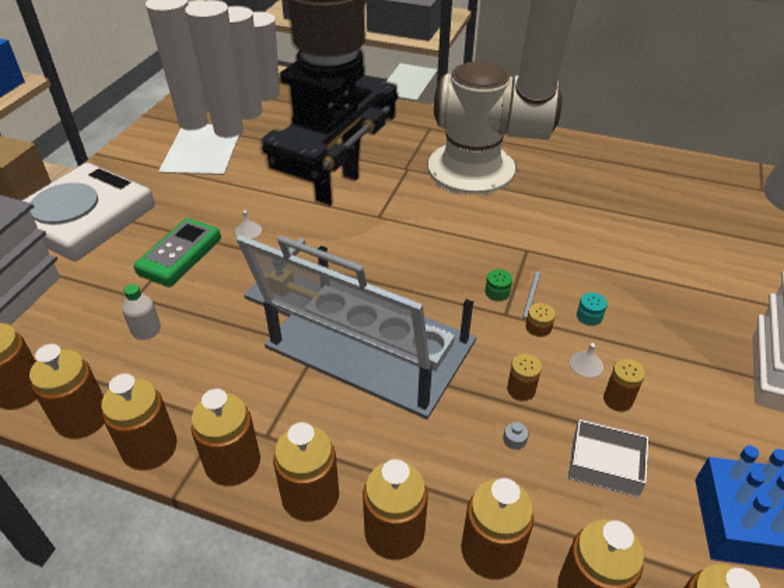

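View pics/s7s.png

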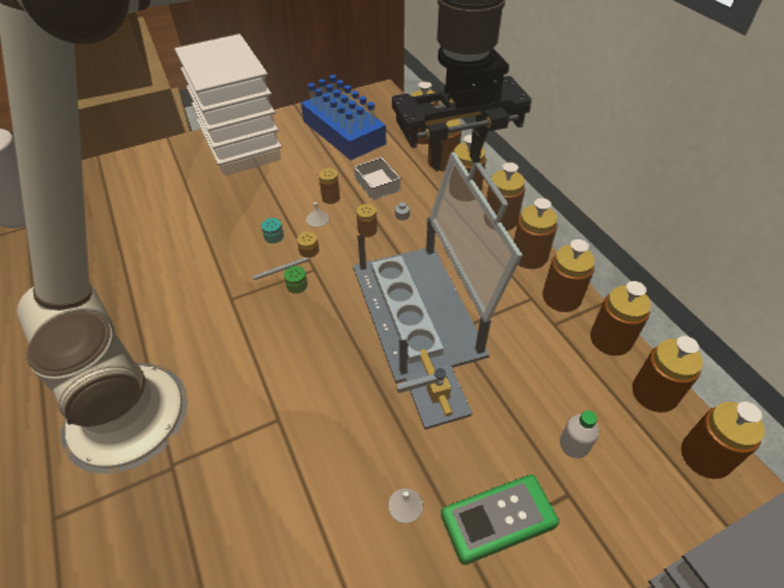

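```bash
python3 -m crank '[[0.028,0.029,0,0],[0.028,0.029,0,0],[0.028,0.029,0,0],[0.028,0.029,0,0],[0.028,0.029,0,0]]' 0.065
python3 -m crank '[[0.028,0.029,0.01,0],[0.028,0.029,0.01,0],[0.028,0.029,0.01,0],[0.014,0.029,0.01,0],[0,0.029,0.02,0]]'
python3 -m crank '[[0,0,0.03,0],[0,0,0.03,0],[0,0,0.03,0],[0,0,0,0],[0,0,0,0]]'
python3 -c "
from h import *
st();c=save('wrist','w8.png',None,1.4)"
```

```text
time_s: 9.5
tcp_pos: [0.5253, 0.1291, 0.3617]
ee_rot: [[-0.988, 0.152, 0.001], [0.152, 0.988, 0.0], [-0.001, 0.0, -1.0]]
wrist_force: [-0.5, 1.0, -0.4]
gripper_width: 0.747
time_s: 9.92
tcp_pos: [0.45, 0.2885, 0.3045]
ee_rot: [[-0.989, 0.149, 0.005], [0.149, 0.989, 0.005], [-0.004, 0.006, -1.0]]
wrist_force: [0.9, -0.3, 1.2]
gripper_width: 0.747
time_s: 10.33
tcp_pos: [0.4512, 0.2857, 0.211]
ee_rot: [[-0.989, 0.151, -0.001], [0.151, 0.989, -0.003], [0.001, -0.003, -1.0]]
wrist_force: [0.4, 1.0, 1.1]
gripper_width: 0.747
t 10.33 tcp [0.4512 0.2857 0.211 ] rack [-0.1687  0.284 ] toolx az 171.31 F [0.4 1.  1.1] w 0.065
```

View pics/w8.png

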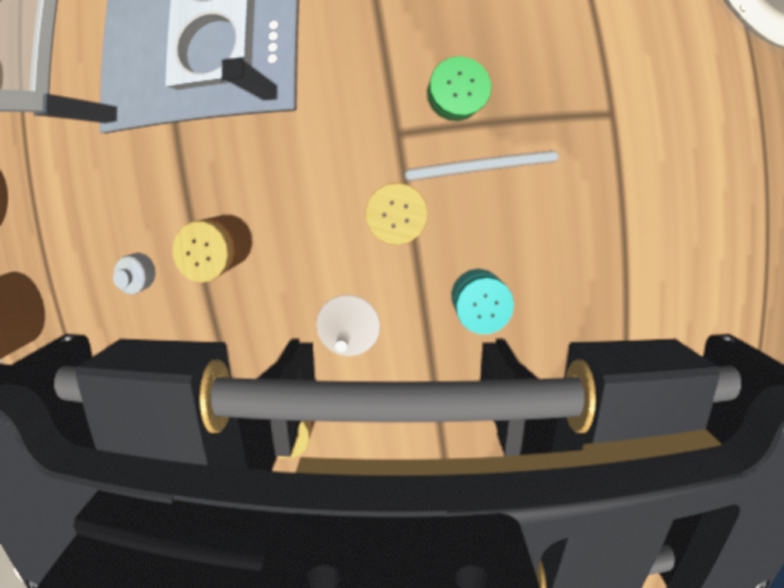

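In the wrist view the brass cap of jar1 is at (397,213) and jar3 is at (203,250). The green one at (460,86) and the turquoise one at (484,304) are decoys. The pen tip is at (408,175).

```bash
cat >> h.py <<'E'
def jar(c,s,u,v,h): # u,v in 1.4x picture
    p=watz(c,s,u/1.4,v/1.4,h); d=p-np.array(s["tcp_pos"]); t=np.array(s["ee_rot"]).T@d
    print("jar top",p.round(4),"tool shift xy",t[:2].round(4)); return p
E
python3 - <<'E'
from h import *
s=sense(); c=capture("wrist")
jar(c,s,397,213,.040); jar(c,s,203,250,.064); jar(c,s,408,175,.01)
sc=capture("scene");W=cloud(sc)
E
```

```text
jar top [0.4466 0.2425 0.04  ] tool shift xy [-0.0009 -0.0444]
jar top [0.5912 0.2424 0.064 ] tool shift xy [-0.1438 -0.0226]
jar top [0.4338 0.2158 0.01  ] tool shift xy [ 0.0078 -0.0727]
```

```bash
python3 -m crank '[[0,-0.022,0.01,0],[-0.001,-0.022,0.03,0],[0,0,0.04,0],[0,0,0.04,0],[0,0,0,0]]'
python3 -c "
from h import *
st();c=save('wrist','w9.png',None,1.4)"
```

```text
time_s: 10.9
tcp_pos: [0.4423, 0.2393, 0.0873]
ee_rot: [[-0.988, 0.154, -0.009], [0.154, 0.988, -0.006], [0.007, -0.008, -1.0]]
wrist_force: [-0.5, -1.0, -0.1]
gripper_width: 0.753
t 10.9 tcp [0.4423 0.2393 0.0873] rack [-0.1704  0.2367] toolx az 171.14 F [-0.5 -1.  -0.1] w 0.0655
```

View pics/w9.png

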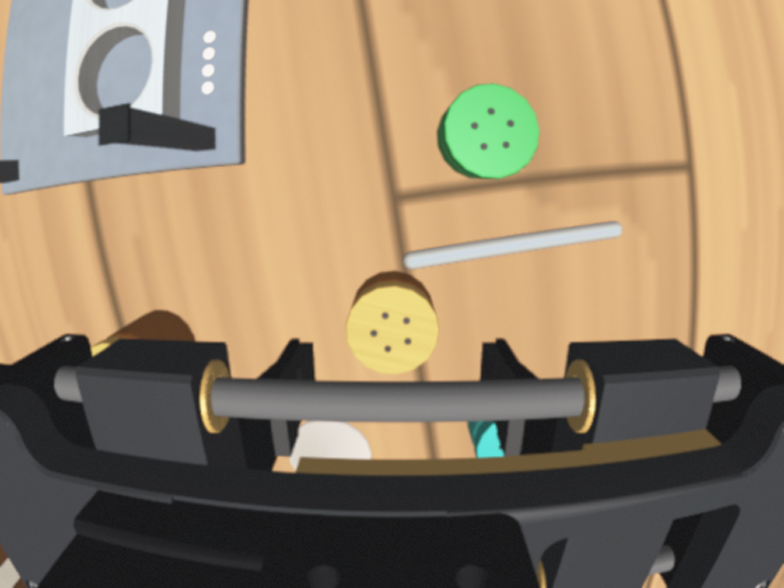

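```bash
python3 -m crank '[[0,0,0,0]]'
python3 - <<'E'
from h import *
s=st(); c=save("wrist","w9b.png",None,1.4)
jar(c,s,393,330,.040)
E
python3 -m crank '[[0,0,0.025,0],[0,0,0.02,0],[0,0,0.013,0],[0,0,0,0]]'
```

```text
time_s: 11.03
tcp_pos: [0.4471, 0.2436, 0.0942]
ee_rot: [[-0.989, 0.15, 0.003], [0.15, 0.989, 0.002], [-0.003, 0.002, -1.0]]
wrist_force: [0.1, 0.7, 1.1]
gripper_width: 0.748
t 11.03 tcp [0.4471 0.2436 0.0942] rack [-0.1664  0.2417] toolx az 171.35 F [0.1 0.7 1.1] w 0.0651
jar top [0.4509 0.248  0.04  ] tool shift xy [-0.003   0.0048]
time_s: 11.42
tcp_pos: [0.4458, 0.2429, 0.0344]
ee_rot: [[-0.989, 0.151, 0.001], [0.151, 0.989, 0.001], [-0.0, 0.001, -1.0]]
wrist_force: [-0.9, -0.6, 0.2]
gripper_width: 0.75
```

```bash
python3 -m crank '[[0,0,0.008,0],[0,0,0,0],[0,0,0,0]]'
python3 -m crank '[[0,0,0,0],[0,0,0,0],[0,0,0,0],[0,0,0,0],[0,0,0,0]]' 0.03
python3 -c "
from h import *
st()"
```

```text
time_s: 11.67
tcp_pos: [0.4461, 0.2431, 0.0272]
ee_rot: [[-0.989, 0.151, 0.002], [0.151, 0.989, 0.002], [-0.002, 0.002, -1.0]]
wrist_force: [-0.3, -0.3, 0.9]
gripper_width: 0.748
time_s: 12.08
tcp_pos: [0.4454, 0.2424, 0.0262]
ee_rot: [[-0.988, 0.151, 0.0], [0.151, 0.988, 0.0], [-0.0, 0.0, -1.0]]
wrist_force: [-0.1, 0.2, 1.5]
gripper_width: 0.521
t 12.08 tcp [0.4454 0.2424 0.0262] rack [-0.1678  0.2403] toolx az 171.3 F [-0.1  0.2  1.5] w 0.0454
```

```bash
python3 -m crank '[[0,0,-0.03,0],[0,0,-0.04,0],[0,0,-0.04,0],[0,0,-0.04,0],[0,0,-0.04,0]]'
python3 -m crank '[[0,-0.035,0,0.12],[-0.01,-0.035,0,0.12],[-0.015,-0.035,0,0.12],[0,0,0,0.12],[0,0,0,0.12]]'
python3 -m crank '[[0,0,0,0.12],[0,0,0,0.12],[0,0,0,0.12],[0,0,0,0.12],[0,0,0,0.12]]'
python3 -m crank '[[0,0,0,0.12],[0,0,0,0.12],[0,0,0,0.12],[0,0,0,0.012],[0,0,0,0]]'
python3 -c "
from h import *
s=st();print(s['joints'].round(1)); print('pocket1',w(-.015,-.096), np.array(s['ee_rot']).T[:2,:2]@(w(-.015,-.096)-s['tcp_pos'][:2]))
save('side','s10.png',(180,80,360,260),3.3)"
```

```text
time_s: 12.5
tcp_pos: [0.4448, 0.2418, 0.2177]
ee_rot: [[-0.988, 0.151, -0.0], [0.151, 0.988, -0.0], [0.0, -0.0, -1.0]]
wrist_force: [0.5, 1.0, -0.4]
gripper_width: 0.52
time_s: 12.92
tcp_pos: [0.4401, 0.1311, 0.2159]
ee_rot: [[-0.724, 0.69, -0.0], [0.69, 0.724, 0.0], [0.0, 0.0, -1.0]]
wrist_force: [1.1, 0.2, -0.1]
gripper_width: 0.516
time_s: 13.33
tcp_pos: [0.4404, 0.1329, 0.2156]
ee_rot: [[-0.211, 0.977, -0.001], [0.977, 0.211, -0.0], [-0.0, -0.001, -1.0]]
wrist_force: [-0.5, 0.2, -1.6]
gripper_width: 0.516
time_s: 13.75
tcp_pos: [0.4405, 0.133, 0.2157]
ee_rot: [[0.15, 0.989, -0.0], [0.989, -0.15, -0.0], [-0.0, -0.0, -1.0]]
wrist_force: [1.3, 0.9, -1.1]
gripper_width: 0.516
t 13.75 tcp [0.4405 0.133  0.2157] rack [-0.1562  0.1314] toolx az 81.35 F [ 1.3  0.9 -1.1] w 0.0449
[  37.1    6.1  -22.2   -0.   -61.7 -135.8]
pocket1 [ 0.54565155 -0.1131265 ] [-0.22757094  0.14095079]
```

View pics/s10.png

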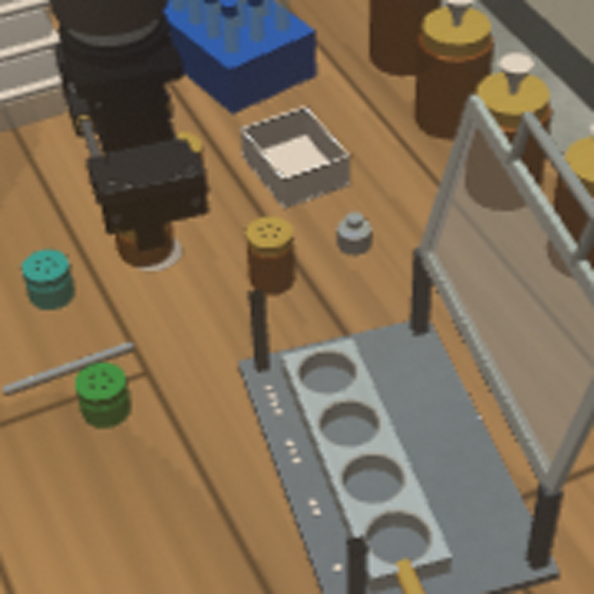

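```bash
python3 -m crank '[[-0.03,0.02,0,0],[-0.03,0.02,0,0],[-0.03,0.02,0,0],[-0.03,0.02,0,0],[-0.03,0.02,0,0]]'
python3 -m crank '[[-0.027,0.03,0,0],[-0.026,0.03,0,0],[-0.025,0.03,0,0],[0,0.006,0,0],[0,0,0,0]]'
python3 -m crank '[[0,0,0,0],[0,0,0,0]]'
python3 -c "
from h import *
s=st();save('wrist','w11.png',None,1.4)"
```

```text
time_s: 14.22
tcp_pos: [0.5171, -0.0318, 0.2159]
ee_rot: [[0.15, 0.989, 0.0], [0.989, -0.15, 0.0], [0.0, 0.0, -1.0]]
wrist_force: [0.3, -0.2, -0.5]
gripper_width: 0.521
time_s: 14.63
tcp_pos: [0.6006, -0.1237, 0.2143]
ee_rot: [[0.154, 0.988, -0.002], [0.988, -0.154, -0.0], [-0.0, -0.002, -1.0]]
wrist_force: [-0.4, -0.0, -0.1]
gripper_width: 0.519
time_s: 14.8
tcp_pos: [0.5988, -0.1212, 0.2158]
ee_rot: [[0.151, 0.989, -0.001], [0.989, -0.151, 0.0], [0.0, -0.001, -1.0]]
wrist_force: [-0.7, 0.6, -0.1]
gripper_width: 0.521
t 14.8 tcp [ 0.5988 -0.1212  0.2158] rack [ 0.0387 -0.0959] toolx az 81.32 F [-0.7  0.6 -0.1] w 0.0453
```

View pics/w11.png

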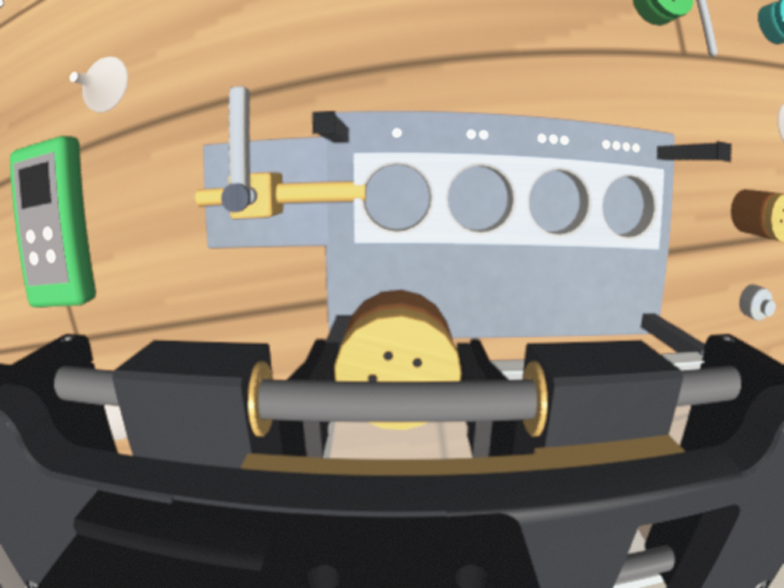

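The wrist view shows the four pocket rims at (397,197), (480,198), (558,201) and (629,206). The jar is held level at (398,350), and the lever at (239,140) is shut.

Run:
```python
from h import *
s=sense(); c=capture("wrist")
im=cv2.resize(c["pixels"][:,:,::-1][90:190,240:490],None,fx=3.2,fy=3.2,interpolation=cv2.INTER_CUBIC); cv2.imwrite("pics/w11c.png",im)
P=[]
for u,v in((397,197),(480,198),(558,201),(629,206)): p=watz(c,s,u/1.4,v/1.4,.034); print(p.round(4),rk(p))
p=watz(c,s,398/1.4,368/1.4,.2158+.0135);print("jar",p.round(4),rk(p))
```

```text
[ 0.5443 -0.1124  0.034 ] [-0.0165 -0.0955]
[ 0.5536 -0.05    0.034 ] [-0.0167 -0.0324]
[0.563  0.0125 0.034 ] [-0.0168  0.0308]
[0.5731 0.0766 0.034 ] [-0.0166  0.0957]
jar [ 0.5956 -0.1198  0.2293] [ 0.0354 -0.095 ]
```

View pics/w11c.png

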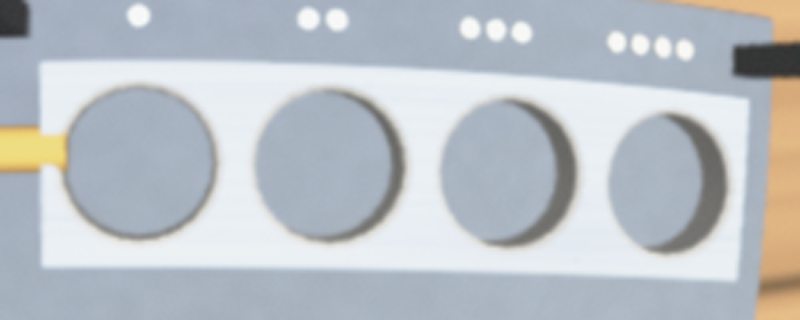

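```bash
python3 -m crank '[[0,-0.025,0,0],[0,-0.028,0,0],[0,0,0.04,0],[0,0,0.04,0],[0,0,0.04,0]]'
python3 -m crank '[[0,0,0.028,0],[0,0,0,0],[0,0,0,0],[0,0,0,0]]'
python3 -c "
from h import *
s=st();save('wrist','w12.png',(200,130,400,330),3);save('scene','s12.png',(190,170,350,290),4.5)"
```

```text
time_s: 15.32
tcp_pos: [0.5472, -0.1128, 0.0969]
ee_rot: [[0.15, 0.989, 0.005], [0.989, -0.15, 0.0], [0.001, 0.005, -1.0]]
wrist_force: [0.9, 0.1, -1.6]
gripper_width: 0.517
time_s: 15.65
tcp_pos: [0.5489, -0.1136, 0.0702]
ee_rot: [[0.151, 0.989, 0.004], [0.989, -0.151, -0.001], [0.0, 0.004, -1.0]]
wrist_force: [0.5, -0.4, 0.6]
gripper_width: 0.518
t 15.65 tcp [ 0.5489 -0.1136  0.0702] rack [-0.0117 -0.0959] toolx az 81.33 F [ 0.5 -0.4  0.6] w 0.0451
```

View pics/w12.png

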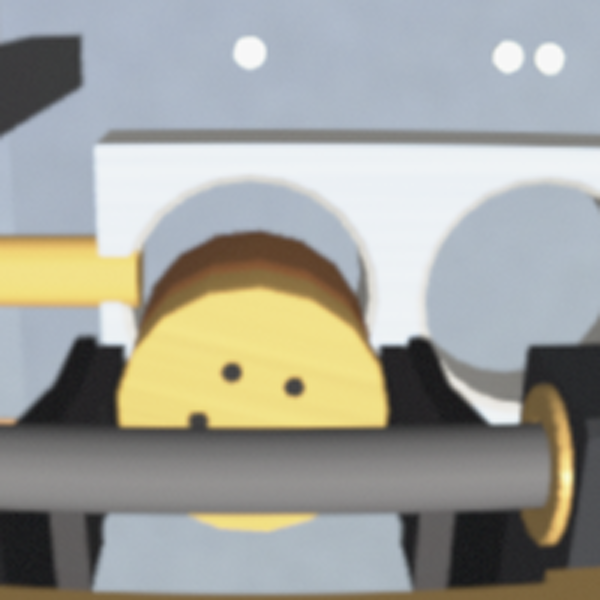

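View pics/s12.png

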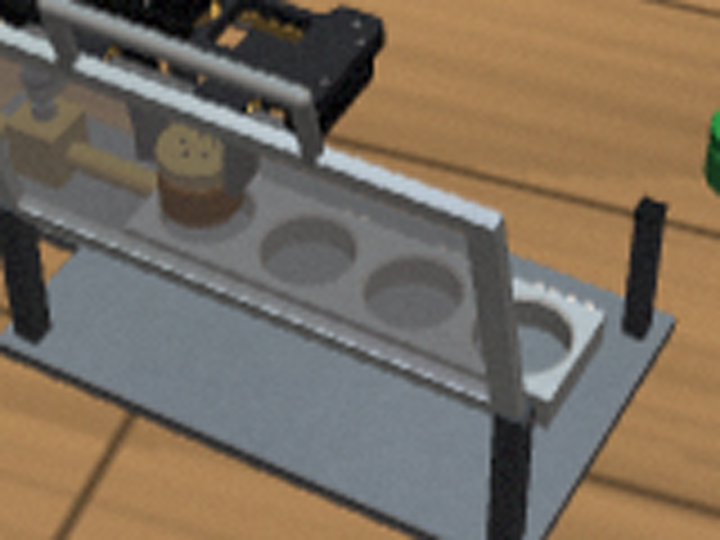

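Run:
```python
from h import *
s=st(); c=capture("wrist")
f=lambda x,y,z:rk(watz(c,s,200+x/3,130+y/3,z))
print("rim back",f(252,179,.034),"left",f(133,290,.034),"right",f(374,290,.034))
zt=s["tcp_pos"][2]+.0135
print("cap back",f(252,287,zt),"front",f(252,530,zt),"L",f(117,400,zt),"R",f(388,400,zt))
```

```text
t 15.75 tcp [ 0.5492 -0.1137  0.0706] rack [-0.0114 -0.096 ] toolx az 81.28 F [-0.3 -0.4  0.7] w 0.0451
rim back [-0.0422 -0.0954] left [-0.0179 -0.121 ] right [-0.0179 -0.0691]
cap back [-0.0346 -0.0955] front [ 0.0108 -0.0954] L [-0.0146 -0.1181] R [-0.0146 -0.0726]
```

```bash
python3 -m crank '[[0.0003,-0.004,0,0],[0,0,0.005,0],[0,0,0.004,0],[0,0,0,0]]'
python3 -m crank '[[0,0,0.005,0],[0,0,0,0]]'
python3 -m crank '[[0,0,0.005,0],[0,0,0,0]]'
python3 -c "
from h import *
s=st();save('wrist','w13.png',(200,130,400,330),3)"
```

```text
time_s: 16.13
tcp_pos: [0.5426, -0.1131, 0.0581]
ee_rot: [[0.153, 0.988, -0.002], [0.988, -0.153, 0.0], [-0.0, -0.002, -1.0]]
wrist_force: [-1.0, 0.9, -0.2]
gripper_width: 0.521
time_s: 16.3
tcp_pos: [0.5428, -0.1131, 0.0528]
ee_rot: [[0.153, 0.988, -0.002], [0.988, -0.153, 0.0], [-0.0, -0.002, -1.0]]
wrist_force: [-0.2, -0.3, -0.2]
gripper_width: 0.516
time_s: 16.47
tcp_pos: [0.5428, -0.1131, 0.0478]
ee_rot: [[0.153, 0.988, -0.002], [0.988, -0.153, 0.0], [-0.0, -0.002, -1.0]]
wrist_force: [-0.7, 0.1, -0.7]
gripper_width: 0.523
t 16.47 tcp [ 0.5428 -0.1131  0.0478] rack [-0.0179 -0.0964] toolx az 81.21 F [-0.7  0.1 -0.7] w 0.0455
```

View pics/w13.png

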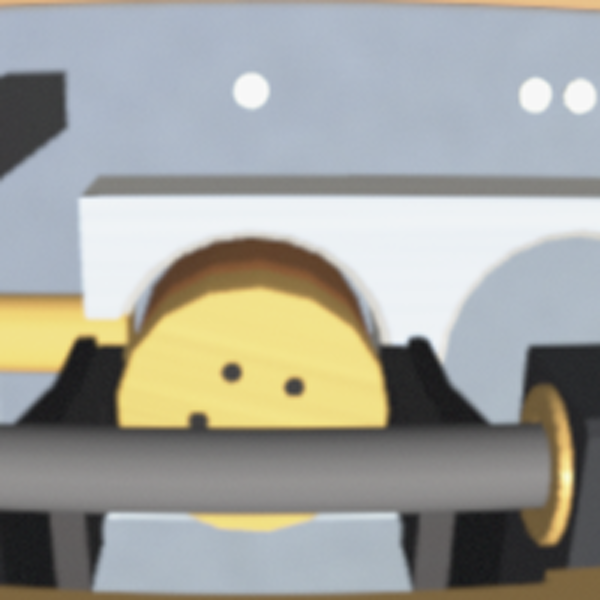

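```bash
python3 -m crank '[[0,0.0015,0.003,0],[0,0,0.003,0],[0,0,0,0]]'
python3 -m crank '[[0,0,0.0015,0],[0,0,0,0]]'
python3 -c "
from h import *
s=st()"
```

```text
time_s: 16.77
tcp_pos: [0.5445, -0.1133, 0.0422]
ee_rot: [[0.153, 0.988, -0.001], [0.988, -0.153, 0.0], [-0.0, -0.001, -1.0]]
wrist_force: [0.4, -0.9, -0.2]
gripper_width: 0.521
time_s: 16.93
tcp_pos: [0.5447, -0.1133, 0.0411]
ee_rot: [[0.153, 0.988, -0.0], [0.988, -0.153, -0.0], [-0.0, -0.0, -1.0]]
wrist_force: [-0.2, 0.1, 0.1]
gripper_width: 0.52
t 16.93 tcp [ 0.5447 -0.1133  0.0411] rack [-0.016  -0.0963] toolx az 81.22 F [-0.2  0.1  0.1] w 0.0452
```

Now the last 2 mm down, then release with a small opening and rise.

```bash
python3 -m crank '[[0,0,0.0015,0],[0,0,0,0]]'
python3 -m crank '[[0,0,0.001,0],[0,0,0,0]]'
python3 -m crank '[[0,0,0,0],[0,0,0,0],[0,0,0,0],[0,0,0,0],[0,0,0,0]]' 0.06
python3 -c "
from h import *
s=st()"
python3 -m crank '[[0,0,-0.01,0],[0,0,-0.03,0],[0,0,-0.04,0],[0,0,-0.04,0],[0,0,-0.04,0]]'
python3 -m crank '[[0,0.02,0,0],[0,0.02,0,0],[0,0.01,0,0],[0,0,0,0],[0,0,0,0]]'
python3 -c "
from h import *
s=st();save('wrist','w14.png',None,1.4)"
```

```text
time_s: 17.1
tcp_pos: [0.5447, -0.1133, 0.0397]
ee_rot: [[0.153, 0.988, -0.0], [0.988, -0.153, 0.0], [0.0, -0.0, -1.0]]
wrist_force: [-0.3, 0.4, -0.6]
gripper_width: 0.521
time_s: 17.27
tcp_pos: [0.5448, -0.1133, 0.0388]
ee_rot: [[0.153, 0.988, -0.0], [0.988, -0.153, 0.0], [0.0, -0.0, -1.0]]
wrist_force: [0.0, 0.4, -0.9]
gripper_width: 0.516
time_s: 17.68
tcp_pos: [0.5449, -0.1133, 0.039]
ee_rot: [[0.153, 0.988, 0.0], [0.988, -0.153, 0.0], [0.0, 0.0, -1.0]]
wrist_force: [0.0, -0.5, -0.3]
gripper_width: 0.681
t 17.68 tcp [ 0.5449 -0.1133  0.039 ] rack [-0.0157 -0.0963] toolx az 81.22 F [ 0.  -0.5 -0.3] w 0.0593
time_s: 18.1
tcp_pos: [0.5444, -0.1134, 0.2015]
ee_rot: [[0.152, 0.988, 0.0], [0.988, -0.152, -0.0], [-0.0, 0.0, -1.0]]
wrist_force: [1.2, -0.5, -0.9]
gripper_width: 0.689
time_s: 18.52
tcp_pos: [0.5939, -0.1209, 0.1989]
ee_rot: [[0.153, 0.988, -0.001], [0.988, -0.153, 0.0], [0.0, -0.001, -1.0]]
wrist_force: [-1.4, 1.2, 0.2]
gripper_width: 0.69
t 18.52 tcp [ 0.5939 -0.1209  0.1989] rack [ 0.0339 -0.0964] toolx az 81.2 F [-1.4  1.2  0.2] w 0.06
```

View pics/w14.png

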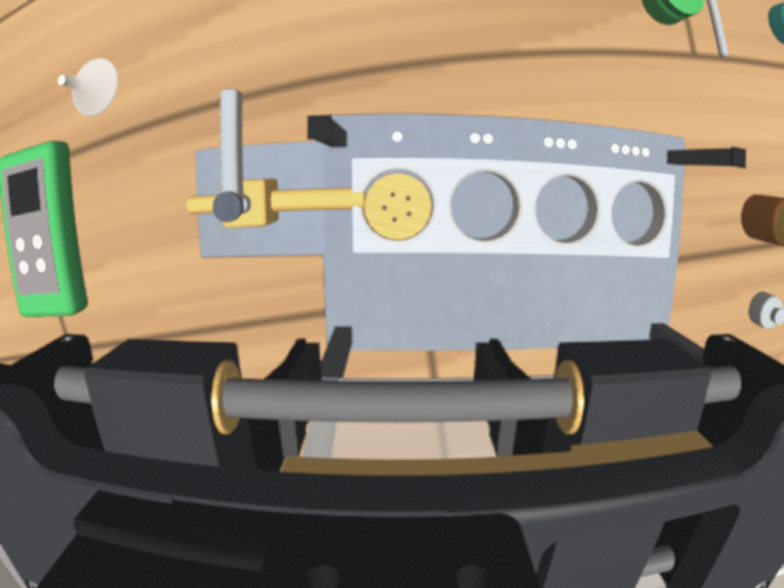

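```bash
python3 -m crank '[[0.036,0,0,0],[0.036,0,0,0],[0.036,0,0,0],[0.036,0,0,0],[0.036,0,0,0]]' 0.065
python3 -m crank '[[0.036,0,0,0],[0.036,0,0,0],[0.036,0,0,0],[0.036,-0.004,0,0],[0.033,-0.004,0,0]]'
python3 -m crank '[[0,0,0,0],[0,0,0,0],[0,0,0,0]]'
python3 -c "
from h import *
s=st();save('wrist','w15.png',None,1.4)"
```

```text
time_s: 18.98
tcp_pos: [0.6207, 0.0583, 0.1993]
ee_rot: [[0.153, 0.988, -0.0], [0.988, -0.153, -0.0], [-0.0, -0.0, -1.0]]
wrist_force: [1.2, 0.1, -1.1]
gripper_width: 0.745
time_s: 19.4
tcp_pos: [0.6399, 0.2348, 0.1991]
ee_rot: [[0.152, 0.988, -0.0], [0.988, -0.152, -0.0], [-0.0, -0.0, -1.0]]
wrist_force: [0.2, -0.8, 0.2]
gripper_width: 0.748
time_s: 19.65
tcp_pos: [0.64, 0.2327, 0.1989]
ee_rot: [[0.152, 0.988, -0.001], [0.988, -0.152, -0.001], [-0.001, -0.001, -1.0]]
wrist_force: [-0.2, 0.4, -0.0]
gripper_width: 0.746
t 19.65 tcp [0.64   0.2327 0.1989] rack [0.026  0.2601] toolx az 81.25 F [-0.2  0.4 -0. ] w 0.0649
```

View pics/w15.png

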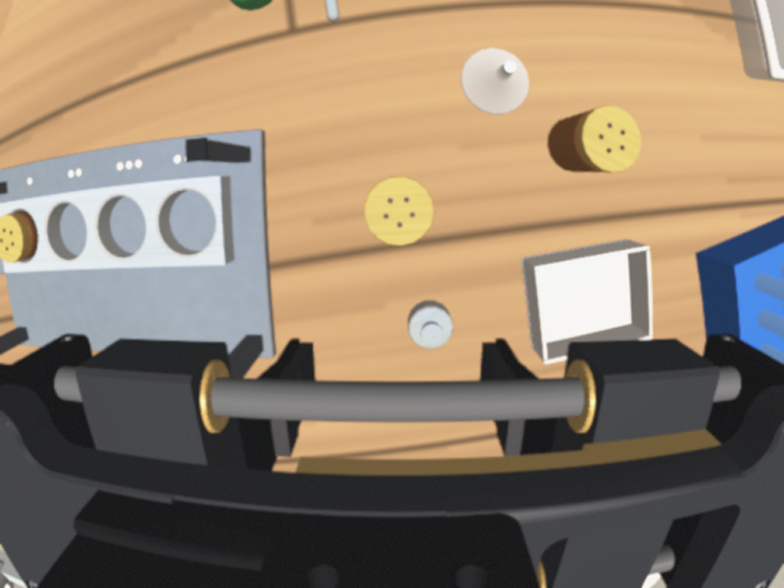

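Jar3's cap is at (399,211) and jar4's is at (611,139). Funnel b is at (495,80), and the weight is at (430,325).

Run:
```python
from h import *
s=sense(); c=capture("wrist")
jar(c,s,399,211,.064); jar(c,s,611,139,.076)
```

```text
jar top [0.593  0.2409 0.064 ] tool shift xy [ 0.0016 -0.048 ]
jar top [0.5611 0.3886 0.076 ] tool shift xy [ 0.1426 -0.1022]
```

```bash
python3 -m crank '[[0.0015,-0.024,0,0],[0,-0.024,0.02,0],[0,0,0.04,0],[0,0,0.03,0],[0,0,0,0]]'
python3 -m crank '[[0,0,0,0],[0,0,0,0]]'
python3 -c "
from h import *
s=st();save('wrist','w16.png',(150,150,450,330),2.6)"
```

```text
time_s: 20.17
tcp_pos: [0.5892, 0.2384, 0.1027]
ee_rot: [[0.155, 0.988, -0.012], [0.988, -0.156, -0.006], [-0.008, -0.011, -1.0]]
wrist_force: [-0.7, -1.4, -0.3]
gripper_width: 0.747
time_s: 20.33
tcp_pos: [0.5953, 0.2417, 0.111]
ee_rot: [[0.153, 0.988, 0.003], [0.988, -0.153, 0.001], [0.001, 0.003, -1.0]]
wrist_force: [0.2, 0.5, 0.3]
gripper_width: 0.743
t 20.33 tcp [0.5953 0.2417 0.111 ] rack [-0.0196  0.2622] toolx az 81.2 F [0.2 0.5 0.3] w 0.0647
```

View pics/w16.png

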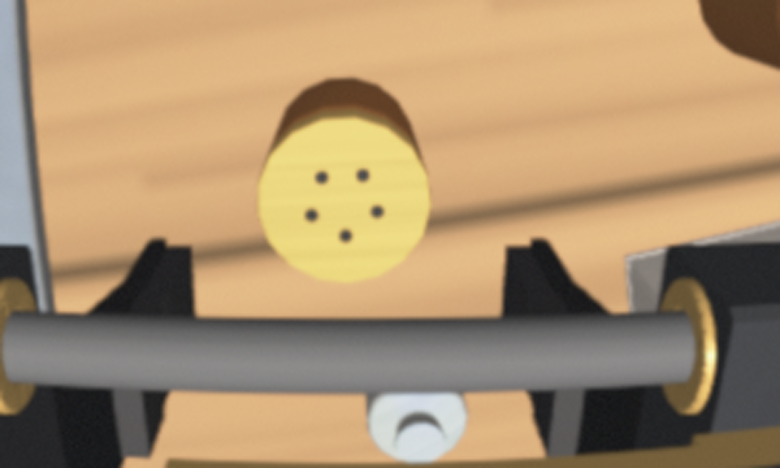

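```bash
python3 -m crank '[[0,-0.001,0.03,0],[0,-0.001,0.03,0],[0,0,0.014,0],[0,0,0,0],[0,0,0,0]]'
python3 -m crank '[[0,0,0,0],[0,0,0,0],[0,0,0,0],[0,0,0,0],[0,0,0,0]]' 0.03
python3 -c "
from h import *
s=st()"
```

```text
time_s: 20.8
tcp_pos: [0.5929, 0.2426, 0.0363]
ee_rot: [[0.152, 0.988, 0.002], [0.988, -0.152, 0.001], [0.001, 0.002, -1.0]]
wrist_force: [0.9, 0.4, 0.5]
gripper_width: 0.749
time_s: 21.22
tcp_pos: [0.5922, 0.2425, 0.0362]
ee_rot: [[0.152, 0.988, 0.002], [0.988, -0.152, 0.001], [0.001, 0.002, -1.0]]
wrist_force: [0.3, -1.0, 4.0]
gripper_width: 0.518
t 21.22 tcp [0.5922 0.2425 0.0362] rack [-0.0228  0.2626] toolx az 81.24 F [ 0.3 -1.   4. ] w 0.045
```

```bash
python3 -m crank '[[0,0,-0.03,0],[0,0,-0.04,0],[0,0,-0.04,0],[0,0,-0.04,0],[0,0,-0.03,0]]'
python3 -m crank '[[-0.035,0.01,0,0],[-0.035,0.01,0,0],[-0.035,0.01,0,0],[-0.035,0.01,0,0],[-0.035,0.01,0,0]]'
python3 -m crank '[[-0.03,0.008,0,0],[-0.0255,0,0,0],[0,0,0,0],[0,0,0,0],[0,0,0,0]]'
python3 -c "
from h import *
s=st();save('wrist','w17.png',None,1.4)"
```

```text
time_s: 21.63
tcp_pos: [0.5922, 0.2425, 0.2188]
ee_rot: [[0.152, 0.988, 0.004], [0.988, -0.152, 0.002], [0.002, 0.003, -1.0]]
wrist_force: [0.6, 0.3, -1.4]
gripper_width: 0.52
time_s: 22.05
tcp_pos: [0.6139, 0.0602, 0.2148]
ee_rot: [[0.152, 0.988, -0.0], [0.988, -0.152, 0.0], [0.0, -0.0, -1.0]]
wrist_force: [-0.1, -0.7, -0.5]
gripper_width: 0.522
time_s: 22.47
tcp_pos: [0.6137, 0.0058, 0.2147]
ee_rot: [[0.153, 0.988, -0.0], [0.988, -0.153, 0.0], [0.0, -0.0, -1.0]]
wrist_force: [-0.7, 0.5, -0.7]
gripper_width: 0.524
t 22.47 tcp [0.6137 0.0058 0.2147] rack [0.0343 0.0318] toolx az 81.21 F [-0.7  0.5 -0.7] w 0.0456
```

View pics/w17.png

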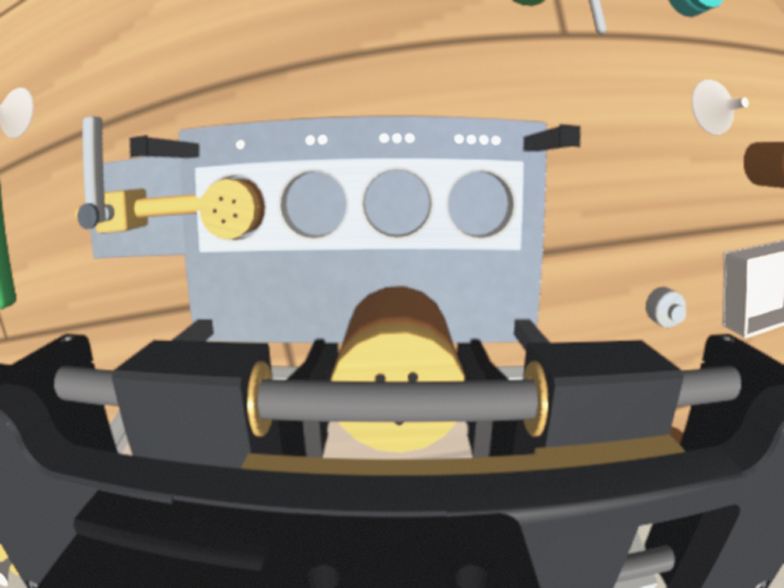

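Run:
```python
from h import *
s=st(); c=capture("wrist"); zt=s["tcp_pos"][2]+.0278
f=lambda x,y,z:rk(watz(c,s,x/1.4,y/1.4,z))
print("pocket3",f(397,202,.034)); print("cap back/front",f(398,331,zt),f(398,451,zt),"LR",f(330,385,zt),f(465,385,zt))
```

```text
t 22.52 tcp [0.6138 0.0063 0.2148] rack [0.0343 0.0324] toolx az 81.26 F [-1.1  0.6 -0.3] w 0.0455
pocket3 [-0.0172  0.0327]
cap back/front [0.0117 0.033 ] [0.0568 0.0331] LR [0.0307 0.0106] [0.0307 0.0552]
```

```bash
python3 -m crank '[[0,-0.025,0,0],[0,-0.026,0,0],[0,0,0.04,0],[0,0,0.04,0],[0,0,0.04,0]]'
python3 -m crank '[[0,0,0.017,0],[0,0,0,0],[0,0,0,0],[0,0,0,0]]'
python3 -c "
from h import *
s=st();save('wrist','w18.png',(200,130,400,330),3)"
```

```text
time_s: 22.98
tcp_pos: [0.5638, 0.015, 0.0951]
ee_rot: [[0.15, 0.989, 0.004], [0.989, -0.15, 0.001], [0.002, 0.004, -1.0]]
wrist_force: [-0.1, 0.4, -1.5]
gripper_width: 0.523
time_s: 23.32
tcp_pos: [0.5651, 0.0143, 0.0796]
ee_rot: [[0.151, 0.989, 0.003], [0.989, -0.151, 0.0], [0.001, 0.003, -1.0]]
wrist_force: [0.7, -0.1, -0.6]
gripper_width: 0.521
t 23.32 tcp [0.5651 0.0143 0.0796] rack [-0.0151  0.0329] toolx az 81.32 F [ 0.7 -0.1 -0.6] w 0.0454
```

View pics/w18.png

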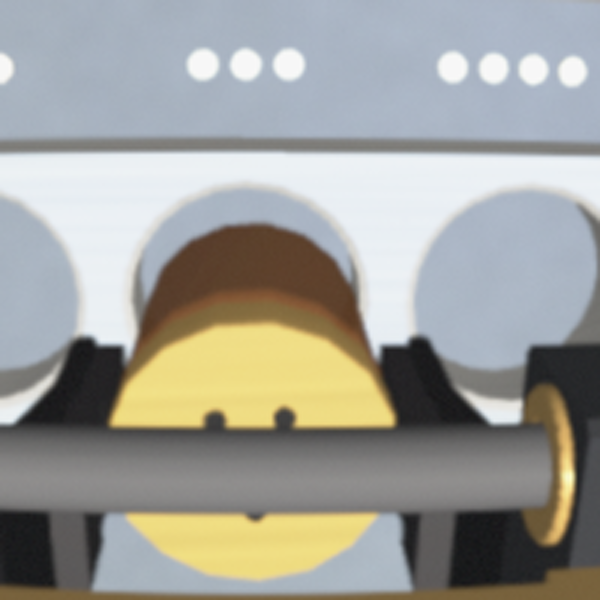

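Run:
```python
from h import *
s=st(); c=capture("wrist"); zt=s["tcp_pos"][2]+.0278
f=lambda x,y,z:rk(watz(c,s,200+x/3,130+y/3,z))
print("rim",f(247,184,.034),f(127,295,.034),f(367,295,.034)); print("cap b/f",f(253,322,zt),f(253,580,zt),"LR",f(110,430,zt),f(396,430,zt))
```

```text
t 23.37 tcp [0.5652 0.0143 0.08  ] rack [-0.0149  0.0329] toolx az 81.3 F [-0.3 -0.6 -1.2] w 0.0453
rim [-0.0427  0.0324] [-0.0172  0.0053] [-0.0173  0.0595]
cap b/f [-0.0373  0.0335] [0.0083 0.0336] LR [-0.0195  0.0115] [-0.0195  0.0556]
```

```bash
python3 -m crank '[[-0.001,-0.001,0.003,0],[0,0,0.005,0],[0,0,0.004,0],[0,0,0,0]]'
python3 -m crank '[[0,0,0.005,0],[0,0,0,0]]'
python3 -c "
from h import *
s=st()"
```

```text
time_s: 23.75
tcp_pos: [0.5615, 0.0123, 0.065]
ee_rot: [[0.153, 0.988, -0.002], [0.988, -0.153, -0.0], [-0.0, -0.002, -1.0]]
wrist_force: [-0.1, 0.0, -1.5]
gripper_width: 0.52
time_s: 23.92
tcp_pos: [0.5617, 0.0124, 0.0599]
ee_rot: [[0.153, 0.988, -0.002], [0.988, -0.153, -0.0], [-0.0, -0.001, -1.0]]
wrist_force: [0.4, -0.2, -1.2]
gripper_width: 0.523
t 23.92 tcp [0.5617 0.0124 0.0599] rack [-0.0181  0.0305] toolx az 81.2 F [ 0.4 -0.2 -1.2] w 0.0455
```

```bash
python3 -m crank '[[0.001,0.001,0.004,0],[0,0,0.003,0],[0,0,0.003,0],[0,0,0,0]]'
python3 -m crank '[[0,0,0.001,0],[0,0,0,0]]'
python3 -c "
from h import *
s=st()"
```

```text
time_s: 24.25
tcp_pos: [0.5629, 0.0132, 0.05]
ee_rot: [[0.153, 0.988, -0.001], [0.988, -0.153, -0.0], [-0.001, -0.001, -1.0]]
wrist_force: [-0.6, 0.2, -0.9]
gripper_width: 0.518
time_s: 24.42
tcp_pos: [0.5633, 0.0134, 0.0497]
ee_rot: [[0.153, 0.988, -0.0], [0.988, -0.153, -0.0], [-0.0, -0.0, -1.0]]
wrist_force: [-0.4, -0.7, -0.1]
gripper_width: 0.518
t 24.42 tcp [0.5633 0.0134 0.0497] rack [-0.0167  0.0317] toolx az 81.22 F [-0.4 -0.7 -0.1] w 0.045
```

```bash
python3 -m crank '[[0,0,0.0013,0],[0,0,0,0]]'
python3 -m crank '[[0,0,0,0],[0,0,0,0],[0,0,0,0],[0,0,0,0]]' 0.056
python3 -m crank '[[0,0,-0.01,0],[0,0,-0.03,0],[0,0,-0.04,0],[0,0,-0.04,0],[0,0,-0.04,0]]'
python3 -m crank '[[0,0.02,0,0],[0,0.02,0,0],[0,0.01,0,0],[0,0,0,0],[0,0,0,0]]' 0.065
python3 -c "
from h import *
s=st();save('wrist','w19.png',None,1.4)"
```

```text
time_s: 24.58
tcp_pos: [0.5633, 0.0134, 0.0485]
ee_rot: [[0.153, 0.988, -0.0], [0.988, -0.153, 0.0], [0.0, -0.0, -1.0]]
wrist_force: [-0.0, -0.4, -1.2]
gripper_width: 0.523
time_s: 24.92
tcp_pos: [0.5635, 0.0134, 0.0488]
ee_rot: [[0.152, 0.988, 0.0], [0.988, -0.152, 0.0], [0.0, 0.0, -1.0]]
wrist_force: [-0.3, 0.4, -0.1]
gripper_width: 0.635
time_s: 25.33
tcp_pos: [0.563, 0.0131, 0.2113]
ee_rot: [[0.152, 0.988, 0.0], [0.988, -0.152, -0.0], [-0.0, 0.0, -1.0]]
wrist_force: [1.1, -0.6, 0.3]
gripper_width: 0.645
time_s: 25.75
tcp_pos: [0.6125, 0.0056, 0.2087]
ee_rot: [[0.153, 0.988, -0.001], [0.988, -0.153, 0.0], [-0.0, -0.001, -1.0]]
wrist_force: [-0.5, 0.8, 0.3]
gripper_width: 0.746
t 25.75 tcp [0.6125 0.0056 0.2087] rack [0.0331 0.0315] toolx az 81.19 F [-0.5  0.8  0.3] w 0.0649
```

View pics/w19.png

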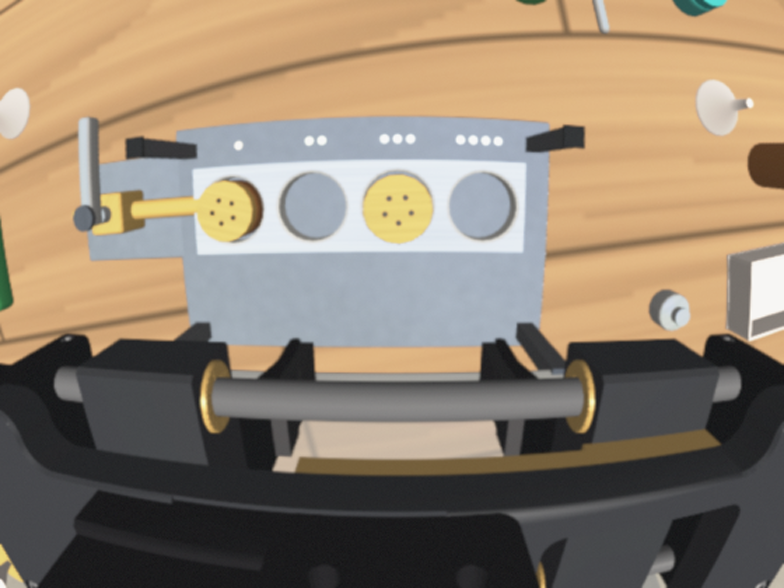

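```bash
python3 -m crank '[[0.035,-0.005,0,0],[0.035,-0.005,0,0],[0.035,-0.01,0,0],[0.035,-0.01,0,0],[0.035,-0.01,0,0]]'
python3 -m crank '[[0.035,-0.01,0,0],[0.035,-0.01,0,0],[0.035,-0.01,0,0],[0.035,-0.01,0,0],[0.035,-0.01,0,0]]'
python3 -m crank '[[0.035,-0.01,0,0],[0.035,-0.01,0,0],[0,0,0,-0.12],[0,0,0,-0.12],[0,0,0,-0.12]]'
python3 -m crank '[[0,0,0,-0.12],[0,0,0,-0.12],[0,0,0,-0.12],[0,0,0,-0.12],[0,0,0,-0.12]]'
python3 -m crank '[[0,0,0,-0.12],[0,0,0,-0.12],[0,0,0,-0.12],[0,0,0,-0.12],[0,0,0,-0.12]]'
python3 -m crank '[[0,0,0,-0.011],[0,0,0,0],[0,0,0,0]]'
python3 -c "
from h import *
s=st();save('wrist','w20.png',None,1.4)"
```

```text
time_s: 26.22
tcp_pos: [0.5986, 0.1861, 0.209]
ee_rot: [[0.153, 0.988, -0.0], [0.988, -0.153, -0.0], [-0.0, -0.0, -1.0]]
wrist_force: [1.0, 0.5, -0.4]
gripper_width: 0.749
time_s: 26.63
tcp_pos: [0.5758, 0.3668, 0.2091]
ee_rot: [[0.152, 0.988, -0.0], [0.988, -0.152, -0.0], [-0.0, -0.0, -1.0]]
wrist_force: [0.9, -0.5, 0.2]
gripper_width: 0.745
time_s: 27.05
tcp_pos: [0.5667, 0.4383, 0.2083]
ee_rot: [[-0.213, 0.977, -0.001], [0.977, 0.213, -0.001], [-0.001, -0.001, -1.0]]
wrist_force: [0.7, -0.4, -0.0]
gripper_width: 0.746
time_s: 27.47
tcp_pos: [0.5672, 0.4372, 0.2088]
ee_rot: [[-0.726, 0.687, -0.001], [0.687, 0.726, -0.0], [0.0, -0.001, -1.0]]
wrist_force: [-0.4, -1.0, -0.1]
gripper_width: 0.747
time_s: 27.88
tcp_pos: [0.5672, 0.4372, 0.2089]
ee_rot: [[-0.988, 0.157, -0.001], [0.157, 0.988, -0.0], [0.0, -0.001, -1.0]]
wrist_force: [-0.0, -0.4, -1.0]
gripper_width: 0.747
time_s: 28.13
tcp_pos: [0.5677, 0.4375, 0.2088]
ee_rot: [[-0.988, 0.155, -0.0], [0.155, 0.988, -0.0], [0.0, -0.0, -1.0]]
wrist_force: [0.1, 0.1, -0.5]
gripper_width: 0.747
t 28.13 tcp [0.5677 0.4375 0.2088] rack [-0.0765  0.4516] toolx az 171.1 F [ 0.1  0.1 -0.5] w 0.065
```

View pics/w20.png

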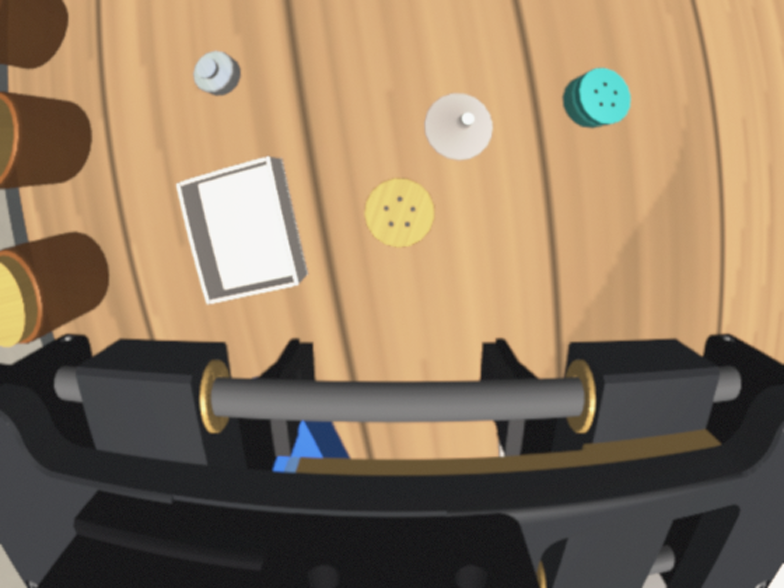

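Run:
```python
from h import *
s=sense(); c=capture("wrist")
jar(c,s,400,212,.076)
```

```text
jar top [0.5594 0.39   0.076 ] tool shift xy [ 0.001  -0.0482]
```

```bash
python3 -m crank '[[0.001,-0.024,0,0],[0,-0.024,0.02,0],[0,0,0.04,0],[0,0,0.02,0],[0,0,0,0]]'
python3 -m crank '[[0,0,0,0],[0,0,0,0]]'
python3 -c "
from h import *
s=st();c=save('wrist','w21.png',(150,150,450,330),2.6)"
```

```text
time_s: 28.65
tcp_pos: [0.557, 0.3875, 0.1228]
ee_rot: [[-0.988, 0.155, -0.009], [0.155, 0.988, -0.007], [0.008, -0.008, -1.0]]
wrist_force: [-0.9, 0.0, -1.0]
gripper_width: 0.747
time_s: 28.82
tcp_pos: [0.561, 0.3913, 0.1305]
ee_rot: [[-0.988, 0.152, 0.003], [0.152, 0.988, 0.002], [-0.003, 0.002, -1.0]]
wrist_force: [-0.5, -0.5, 0.8]
gripper_width: 0.75
t 28.82 tcp [0.561  0.3913 0.1305] rack [-0.0761  0.4049] toolx az 171.25 F [-0.5 -0.5  0.8] w 0.0652
```

View pics/w21.png

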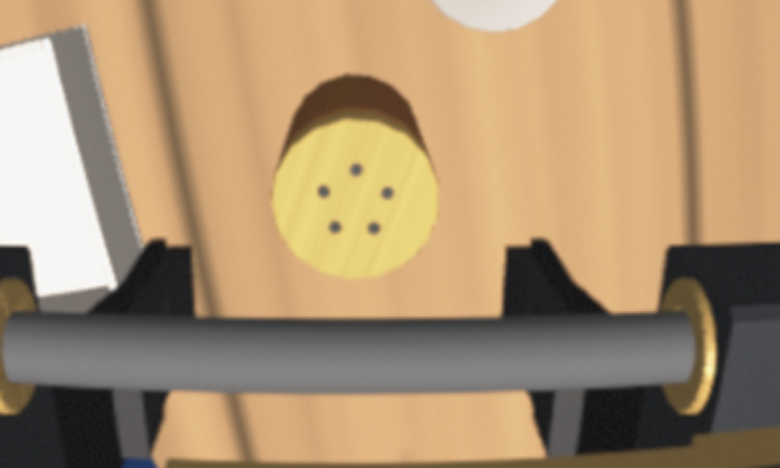

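```bash
python3 -m crank '[[0.001,-0.001,0.03,0],[0,0,0.03,0],[0,0,0.025,0],[0,0,0,0],[0,0,0,0]]'
python3 -m crank '[[0,0,0,0],[0,0,0,0],[0,0,0,0],[0,0,0,0],[0,0,0,0]]' 0.03
python3 -c "
from h import *
s=st()"
```

```text
time_s: 29.28
tcp_pos: [0.5591, 0.3899, 0.0441]
ee_rot: [[-0.988, 0.152, 0.0], [0.152, 0.988, -0.0], [-0.001, -0.0, -1.0]]
wrist_force: [-0.2, 0.9, 0.6]
gripper_width: 0.747
time_s: 29.7
tcp_pos: [0.5593, 0.3902, 0.0454]
ee_rot: [[-0.988, 0.152, 0.002], [0.152, 0.988, 0.002], [-0.002, 0.002, -1.0]]
wrist_force: [-0.7, -0.7, 4.0]
gripper_width: 0.521
t 29.7 tcp [0.5593 0.3902 0.0454] rack [-0.0776  0.4036] toolx az 171.25 F [-0.7 -0.7  4. ] w 0.0454
```

```bash
python3 -m crank '[[0,0,-0.03,0],[0,0,-0.04,0],[0,0,-0.04,0],[0,0,-0.04,0],[0,0,-0.03,0]]'
python3 -m crank '[[-0.01,-0.035,0,0],[-0.01,-0.035,0,0],[-0.01,-0.035,0,0],[-0.01,-0.035,0,0],[-0.01,-0.035,0,0]]'
python3 -m crank '[[-0.011,-0.035,0,0],[0,-0.03,0,0],[0,-0.017,0,0],[0,0,0,0],[0,0,0,0]]'
python3 -c "
from h import *
s=st();save('wrist','w22.png',None,1.4)"
```

```text
time_s: 30.12
tcp_pos: [0.5593, 0.3896, 0.2277]
ee_rot: [[-0.988, 0.152, 0.003], [0.152, 0.988, 0.002], [-0.003, 0.003, -1.0]]
wrist_force: [-0.3, 1.0, -0.7]
gripper_width: 0.523
time_s: 30.53
tcp_pos: [0.5809, 0.2072, 0.2235]
ee_rot: [[-0.988, 0.152, -0.001], [0.152, 0.988, 0.0], [0.001, -0.0, -1.0]]
wrist_force: [0.3, 0.6, -1.7]
gripper_width: 0.52
time_s: 30.95
tcp_pos: [0.5797, 0.1256, 0.2238]
ee_rot: [[-0.988, 0.154, 0.0], [0.154, 0.988, 0.0], [-0.0, 0.001, -1.0]]
wrist_force: [0.4, -0.6, -1.3]
gripper_width: 0.523
t 30.95 tcp [0.5797 0.1256 0.2238] rack [-0.0175  0.1451] toolx az 171.15 F [ 0.4 -0.6 -1.3] w 0.0455
```

View pics/w22.png

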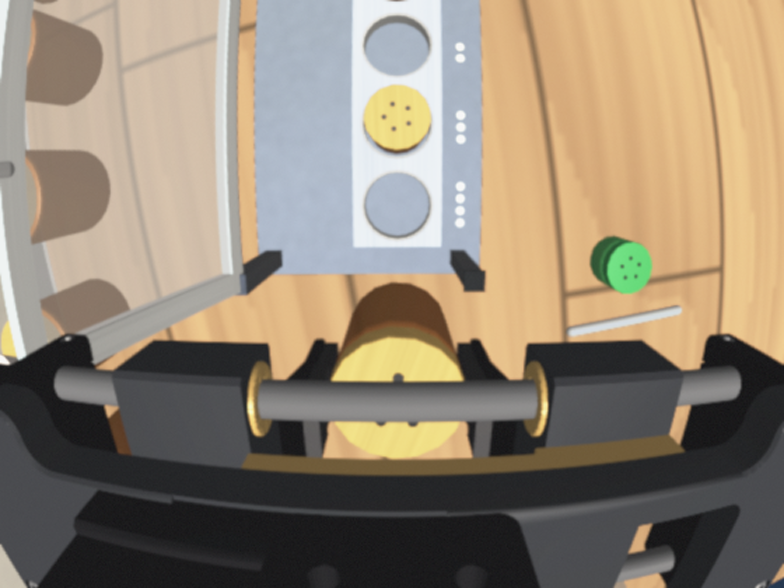

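Run:
```python
from h import *
s=st(); c=capture("wrist"); zt=s["tcp_pos"][2]+.031
f=lambda x,y,z:rk(watz(c,s,x/1.4,y/1.4,z))
print("pocket4",f(397,204,.034),"jar3",f(397,117,.076)); print("cap back/front",f(398,331,zt),f(398,458,zt),"LR",f(328,390,zt),f(468,390,zt))
```

```text
t 31.0 tcp [0.5799 0.1265 0.2237] rack [-0.0174  0.146 ] toolx az 171.22 F [ 0.9  0.  -1.1] w 0.0451
pocket4 [-0.0165  0.096 ] jar3 [-0.0165  0.034 ]
cap back/front [-0.0167  0.1215] [-0.0167  0.1686] LR [0.006  0.1419] [-0.0394  0.142 ]
```

```bash
python3 -m crank '[[0,-0.025,0,0],[0,-0.024,0,0],[0,0,0.04,0],[0,0,0.04,0],[0,0,0.04,0]]'
python3 -m crank '[[0,0,0.015,0],[0,0,0,0],[0,0,0,0],[0,0,0,0]]'
python3 -c "
from h import *
s=st();save('wrist','w23.png',(200,130,400,330),3)"
```

```text
time_s: 31.47
tcp_pos: [0.573, 0.0791, 0.1031]
ee_rot: [[-0.988, 0.151, 0.003], [0.151, 0.989, 0.002], [-0.003, 0.002, -1.0]]
wrist_force: [-0.1, 0.4, -2.0]
gripper_width: 0.519
time_s: 31.8
tcp_pos: [0.5741, 0.0791, 0.0902]
ee_rot: [[-0.989, 0.151, 0.004], [0.151, 0.989, 0.001], [-0.003, 0.001, -1.0]]
wrist_force: [0.5, 1.0, -0.6]
gripper_width: 0.522
t 31.8 tcp [0.5741 0.0791 0.0902] rack [-0.016   0.0983] toolx az 171.34 F [ 0.5  1.  -0.6] w 0.0454
```

View pics/w23.png

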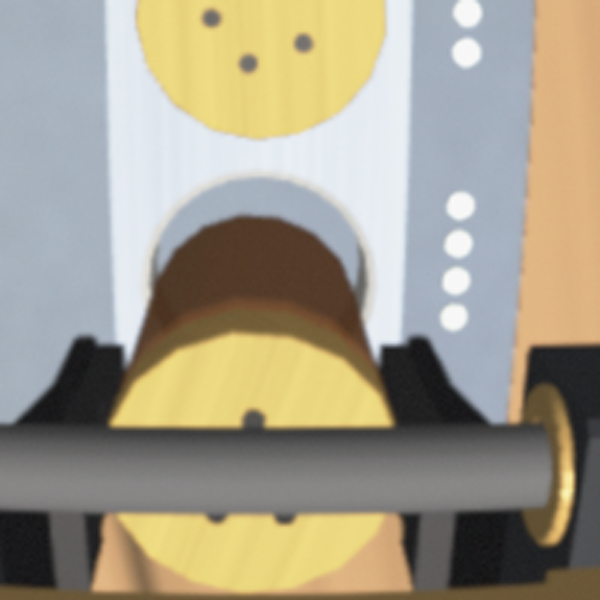

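Run:
```python
from h import *
s=st(); c=capture("wrist"); zt=s["tcp_pos"][2]+.031
f=lambda x,y,z:rk(watz(c,s,200+x/3,130+y/3,z))
print("rim",f(260,174,.034),f(148,285,.034),f(374,285,.034)); print("cap b/f",f(253,332,zt),f(253,590,zt),"LR",f(110,430,zt),f(395,430,zt))
```

```text
t 31.85 tcp [0.5742 0.079  0.0906] rack [-0.0159  0.0982] toolx az 171.32 F [ 0.2 -0.2 -1.5] w 0.0451
rim [-0.0168  0.0694] [0.0096 0.0961] [-0.0439  0.096 ]
cap b/f [-0.0153  0.0756] [-0.0154  0.1205] LR [0.0062 0.0915] [-0.0367  0.0914]
```

```bash
python3 -m crank '[[0,-0.0015,0.003,0],[0,0,0.004,0],[0,0,0,0]]'
python3 -c "
from h import *
s=st();save('wrist','w24.png',(200,130,400,330),3)"
```

```text
time_s: 32.15
tcp_pos: [0.5717, 0.0761, 0.0814]
ee_rot: [[-0.988, 0.153, -0.0], [0.153, 0.988, 0.0], [0.0, 0.0, -1.0]]
wrist_force: [0.1, -0.1, -0.5]
gripper_width: 0.523
t 32.15 tcp [0.5717 0.0761 0.0814] rack [-0.0178  0.095 ] toolx az 171.21 F [ 0.1 -0.1 -0.5] w 0.0455
```

View pics/w24.png

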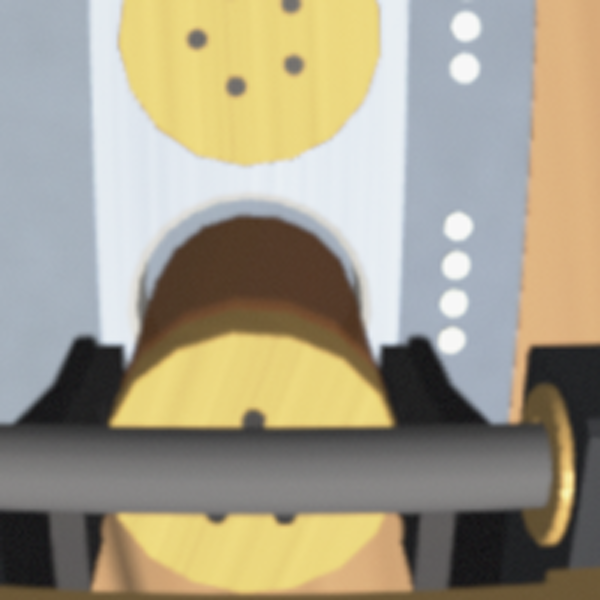

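Jar4's bottom is centred inside the rim. I'll lower it.

```bash
python3 -m crank '[[0,0,0.004,0],[0,0,0.004,0],[0,0,0,0]]'
python3 -m crank '[[0,0.0005,0.004,0],[0,0,0.004,0],[0,0,0,0]]'
python3 -m crank '[[0,0,0.004,0],[0,0,0.003,0],[0,0,0,0],[0,0,0,0]]'
python3 -c "
from h import *
s=st()"
```

```text
time_s: 32.45
tcp_pos: [0.5714, 0.076, 0.0725]
ee_rot: [[-0.988, 0.153, -0.002], [0.153, 0.988, -0.0], [0.002, -0.001, -1.0]]
wrist_force: [-0.2, 0.9, -0.9]
gripper_width: 0.521
time_s: 32.7
tcp_pos: [0.5716, 0.0766, 0.0645]
ee_rot: [[-0.988, 0.153, -0.002], [0.153, 0.988, -0.0], [0.002, -0.001, -1.0]]
wrist_force: [0.2, 0.4, -1.6]
gripper_width: 0.52
time_s: 33.03
tcp_pos: [0.5721, 0.0767, 0.0583]
ee_rot: [[-0.988, 0.152, -0.0], [0.152, 0.988, -0.0], [0.0, -0.0, -1.0]]
wrist_force: [0.1, -0.8, -1.2]
gripper_width: 0.525
t 33.03 tcp [0.5721 0.0767 0.0583] rack [-0.0176  0.0956] toolx az 171.24 F [ 0.1 -0.8 -1.2] w 0.0457
```

```bash
python3 -m crank '[[0,0,0.001,0],[0,0,0,0]]'
python3 -m crank '[[0,0,0,0],[0,0,0,0],[0,0,0,0],[0,0,0,0]]' 0.058
python3 -m crank '[[0,0,-0.01,0],[0,0,-0.03,0],[0,0,-0.04,0],[0,0,-0.04,0],[0,0,-0.04,0]]'
python3 -m crank '[[0,0.02,0,0],[0,0.02,0,0],[0,0.01,0,0],[0,0,0,0],[0,0,0,0]]'
python3 -c "
from h import *
s=st();save('wrist','w25.png',None,1.4);save('side','s25.png',(230,130,390,300),3.5)"
```

```text
time_s: 33.2
tcp_pos: [0.5723, 0.0768, 0.0576]
ee_rot: [[-0.988, 0.152, 0.0], [0.152, 0.988, 0.0], [-0.0, 0.0, -1.0]]
wrist_force: [-0.8, -0.0, -2.0]
gripper_width: 0.521
time_s: 33.53
tcp_pos: [0.5724, 0.0768, 0.0578]
ee_rot: [[-0.988, 0.152, 0.001], [0.152, 0.988, 0.0], [-0.001, 0.0, -1.0]]
wrist_force: [0.2, -0.0, -0.1]
gripper_width: 0.655
time_s: 33.95
tcp_pos: [0.5719, 0.0765, 0.2203]
ee_rot: [[-0.988, 0.152, 0.001], [0.152, 0.988, -0.0], [-0.001, -0.0, -1.0]]
wrist_force: [1.8, 0.8, -0.5]
gripper_width: 0.664
time_s: 34.37
tcp_pos: [0.5794, 0.1262, 0.2172]
ee_rot: [[-0.988, 0.151, -0.001], [0.151, 0.988, -0.001], [0.001, -0.001, -1.0]]
wrist_force: [-0.1, -0.3, 0.8]
gripper_width: 0.668
t 34.37 tcp [0.5794 0.1262 0.2172] rack [-0.0179  0.1456] toolx az 171.29 F [-0.1 -0.3  0.8] w 0.0581
```

View pics/w25.png

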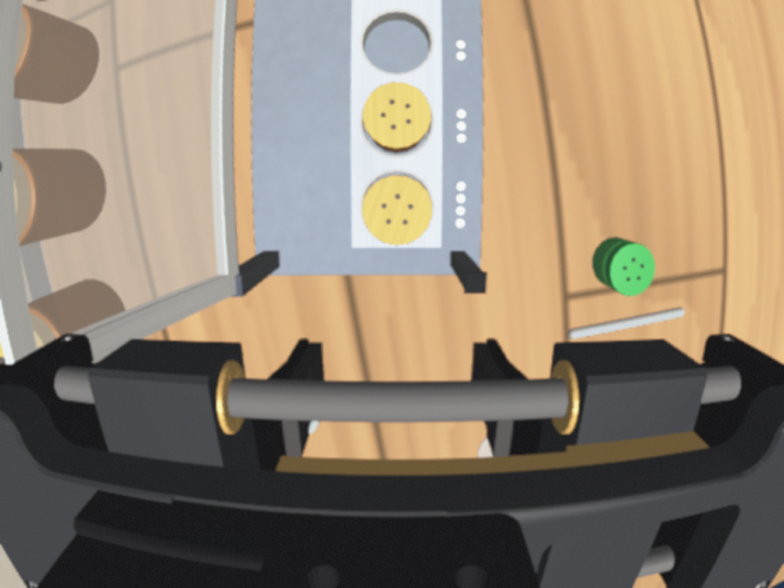

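View pics/s25.png

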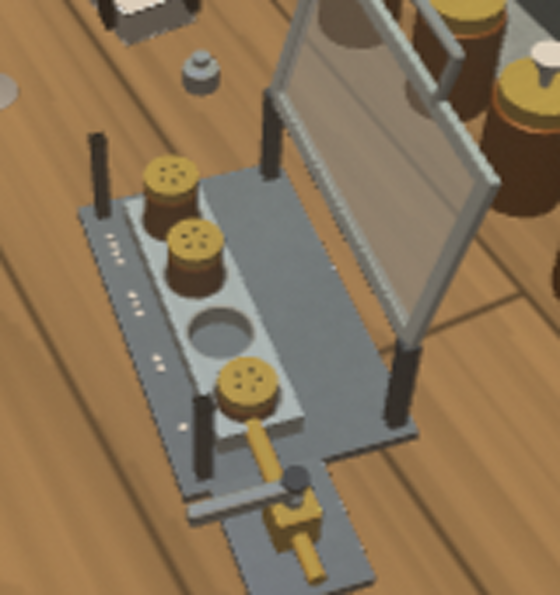

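Run:
```python
from h import *
c=capture("side"); W=cloud(c)
for n,x,y in(("4",170,170),("3",195,238),("1",247,383),("block",260,430)):
    u,v=int(230+x/3.5),int(130+y/3.5); print(n,W[v,u].round(4),rk(W[v,u]))
z=W[...,2]; m=((z>.015)&(z<.11)&(W[...,1]>.1)&(W[...,1]<.5)&(W[...,0]>.3)&(W[...,0]<.85)).astype(np.uint8)
k,l,stt,ce=cv2.connectedComponentsWithStats(m)
for i in range(1,k):
    if stt[i,4]>60: print(ce[i].round(),np.nanmax(z[l==i]).round(3),np.nanmean(W[l==i],0).round(3))
```

```text
4 [0.573  0.0823 0.0856] [-0.0175  0.1013]
3 [0.5604 0.0122 0.0753] [-0.0194  0.0301]
1 [ 0.5411 -0.1143  0.0488] [-0.0193 -0.0978]
block [ 0.5359 -0.1472  0.0349] [-0.0195 -0.1312]
[311. 107.] 0.11 [0.845 0.37  0.058]
[273. 128.] 0.041 [0.691 0.363 0.027]
[287. 149.] 0.037 [0.686 0.246 0.024]
[194. 163.] 0.042 [0.385 0.312 0.033]
[258. 179.] 0.103 [0.528 0.123 0.065]
[211. 198.] 0.042 [0.382 0.145 0.034]
```

```bash
python3 -m crank '[[0,0,-0.04,0],[0,0,-0.04,0],[0,0,-0.04,0],[0,0,-0.025,0],[-0.02,-0.03,0,0]]' 0.03
python3 -m crank '[[-0.032,-0.03,0,0],[-0.032,-0.03,0,0],[-0.032,-0.03,0,0],[-0.032,-0.03,0,0],[-0.004,-0.002,0,0]]'
python3 -m crank '[[0,0,0,0],[0,0,0,0],[0,0,0,0]]'
python3 -c "
from h import *
s=st();save('wrist','w26.png',None,1.4);save('side','s26.png',(280,60,400,200),4)"
```

```text
time_s: 34.93
tcp_pos: [0.5962, 0.096, 0.3705]
ee_rot: [[-0.989, 0.147, 0.013], [0.147, 0.989, 0.004], [-0.013, 0.006, -1.0]]
wrist_force: [2.0, -0.8, 0.5]
gripper_width: 0.394
time_s: 35.35
tcp_pos: [0.7036, -0.0466, 0.3592]
ee_rot: [[-0.987, 0.159, -0.004], [0.159, 0.987, -0.002], [0.004, -0.002, -1.0]]
wrist_force: [-1.0, 0.6, -2.1]
gripper_width: 0.345
time_s: 35.6
tcp_pos: [0.7009, -0.0399, 0.3629]
ee_rot: [[-0.988, 0.152, 0.0], [0.152, 0.988, 0.0], [-0.0, 0.0, -1.0]]
wrist_force: [-0.3, -0.8, 0.3]
gripper_width: 0.341
t 35.6 tcp [ 0.7009 -0.0399  0.3629] rack [ 1.273e-01 -1.000e-04] toolx az 171.26 F [-0.3 -0.8  0.3] w 0.0297
```

View pics/w26.png

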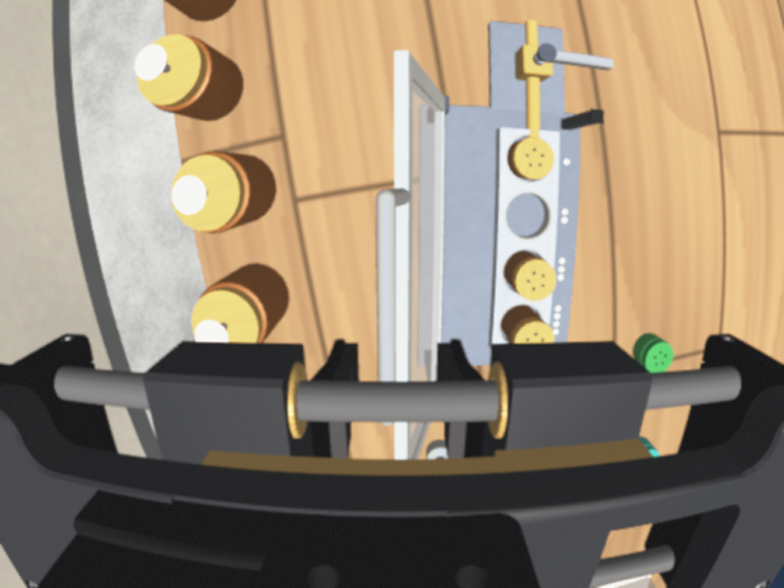

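View pics/s26.png

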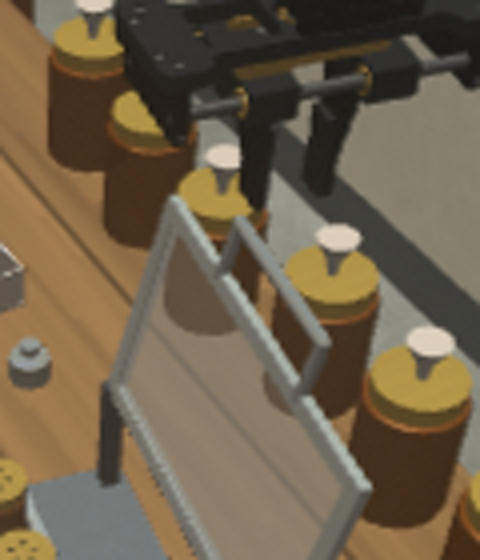

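```bash
python3 - <<'E'
from h import *
s=sense(); c=capture("wrist")
for v in(230,340): print(rk(watz(c,s,386/1.4,v/1.4,.305)))
E
python3 -m crank '[[-0.006,-0.004,0,0],[0,0,0.03,0],[0,0,0.03,0],[0,0,0,0],[0,0,0,0]]' 0.03
python3 -c "
from h import *
s=st()"
```

```text
[ 0.1336 -0.0445]
[0.1339 0.0124]
time_s: 36.17
tcp_pos: [0.7062, -0.0451, 0.3013]
ee_rot: [[-0.988, 0.152, -0.004], [0.152, 0.988, -0.001], [0.004, -0.002, -1.0]]
wrist_force: [0.1, -0.2, 1.2]
gripper_width: 0.345
t 36.17 tcp [ 0.7062 -0.0451  0.3013] rack [ 0.1334 -0.0045] toolx az 171.27 F [ 0.1 -0.2  1.2] w 0.03
```

```bash
python3 -m crank '[[0,0,0.018,0],[0,0,0,0],[0,0,0,0]]' 0.03
python3 -m crank '[[0,0,0,0],[0,0,0,0],[0,0,0,0],[0,0,0,0]]' 0
python3 -c "
from h import *
s=st()
x,z=.1333,.284
import numpy as np
p=1.794; o=None
for q in np.r_[np.arange(1.794,-.01,-.1),0]:
    n=((.089-.2*np.cos(q))*1e3,(86+.2*np.sin(q)*1e3))
    print(round(q,2),np.round(n,1), None if o is None else np.round([o[0]-n[0],o[1]-n[1]],1)); o=n"
```

```text
time_s: 36.42
tcp_pos: [0.7073, -0.0452, 0.2862]
ee_rot: [[-0.988, 0.152, 0.002], [0.152, 0.988, -0.0], [-0.002, -0.0, -1.0]]
wrist_force: [1.7, -0.4, 0.5]
gripper_width: 0.346
time_s: 36.75
tcp_pos: [0.7068, -0.0452, 0.2854]
ee_rot: [[-0.988, 0.152, 0.0], [0.152, 0.988, -0.0], [-0.0, 0.0, -1.0]]
wrist_force: [-6.8, 2.0, 5.0]
gripper_width: 0.122
t 36.75 tcp [ 0.7068 -0.0452  0.2854] rack [ 0.134  -0.0045] toolx az 171.24 F [-6.8  2.   5. ] w 0.0106
1.79 [133.3 281. ] None
1.69 [113.6 284.5] [19.7 -3.4]
1.59 [ 93.6 285.9] [19.9 -1.5]
1.49 [ 73.7 285.4] [20.   0.5]
1.39 [ 53.8 282.9] [19.8  2.5]
1.29 [ 34.3 278.4] [19.5  4.5]
1.19 [ 15.4 272. ] [18.9  6.4]
1.09 [ -2.8 263.7] [18.2  8.3]
0.99 [-20.1 253.6] [17.3 10.1]
0.89 [-36.3 241.9] [16.2 11.7]
0.79 [-51.2 228.6] [14.9 13.3]
0.69 [-64.7 213.9] [13.5 14.7]
0.59 [-76.7 197.9] [12. 16.]
0.49 [-87.1 180.8] [10.3 17.1]
0.39 [-95.7 162.8] [ 8.6 18.1]
0.29 [-102.4  144. ] [ 6.7 18.8]
0.19 [-107.2  124.6] [ 4.8 19.4]
0.09 [-110.1  104.8] [ 2.9 19.8]
-0.01 [-111.    84.8] [ 0.9 20. ]
0.0 [-111.   86.] [ 0.  -1.2]
```

```bash
python3 -m crank '[[0.0098,0,-0.0017,0],[0.0098,0,-0.0017,0],[0.0199,0,-0.0015,0],[0.02,0,0.0005,0]]'
python3 -m crank '[[0.0198,0,0.0025,0],[0.0195,0,0.0045,0],[0.0189,0,0.0064,0],[0.0182,0,0.0083,0]]'
python3 -m crank '[[0.0173,0,0.0101,0],[0.0162,0,0.0117,0],[0.0149,0,0.0133,0]]'
python3 -m crank '[[0.0135,0,0.0147,0],[0.012,0,0.016,0],[0.0103,0,0.0171,0],[0,0,0,0]]'
python3 -c "
from h import *
s=st();save('side','s27.png',None,1.2)"
```

```text
time_s: 37.08
tcp_pos: [0.6503, -0.0365, 0.2909]
ee_rot: [[-0.988, 0.153, 0.008], [0.153, 0.988, -0.001], [-0.008, 0.0, -1.0]]
wrist_force: [2.9, -0.5, 2.4]
gripper_width: 0.105
time_s: 37.42
tcp_pos: [0.574, -0.0246, 0.27]
ee_rot: [[-0.988, 0.152, 0.009], [0.152, 0.988, -0.0], [-0.009, 0.001, -1.0]]
wrist_force: [3.4, -0.6, 1.4]
gripper_width: 0.1
time_s: 37.67
tcp_pos: [0.5255, -0.0171, 0.2346]
ee_rot: [[-0.988, 0.152, 0.007], [0.152, 0.988, 0.0], [-0.006, 0.001, -1.0]]
wrist_force: [1.4, 0.4, 2.4]
gripper_width: 0.102
time_s: 38.0
tcp_pos: [0.4869, -0.0112, 0.1825]
ee_rot: [[-0.988, 0.153, -0.003], [0.153, 0.988, 0.001], [0.003, 0.001, -1.0]]
wrist_force: [-1.6, 2.4, -2.8]
gripper_width: 0.099
t 38.0 tcp [ 0.4869 -0.0112  0.1825] rack [-0.0885 -0.0042] toolx az 171.22 F [-1.6  2.4 -2.8] w 0.0086
```

View pics/s27.png

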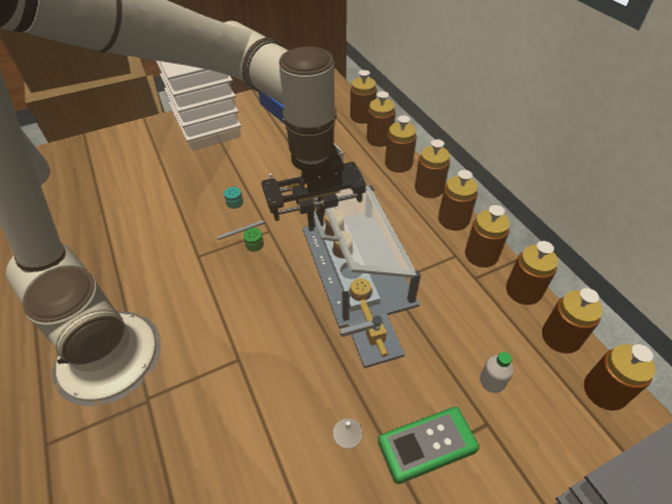

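```bash
python3 -m crank '[[0.0045,0,0.009,0],[0.0042,0,0.009,0],[0.0034,0,0.0094,0],[0.0033,0,0.0094,0]]'
python3 -m crank '[[0.0025,0,0.008,0],[0.0022,0,0.008,0],[0.0012,0,0.006,0],[0.001,0,0.006,0]]'
python3 -m crank '[[0.0008,0,0.005,0],[0.0005,0,0.005,0],[0,0,0.004,0],[0,0,0,0]]'
python3 -c "
from h import *
s=st()"
```

```text
time_s: 38.38
tcp_pos: [0.4729, -0.0091, 0.1482]
ee_rot: [[-0.988, 0.153, -0.003], [0.153, 0.988, 0.0], [0.003, -0.0, -1.0]]
wrist_force: [-5.4, 2.9, 3.8]
gripper_width: 0.106
time_s: 38.72
tcp_pos: [0.4662, -0.0081, 0.1198]
ee_rot: [[-0.988, 0.153, -0.003], [0.153, 0.988, -0.0], [0.003, -0.001, -1.0]]
wrist_force: [-6.1, 3.4, 4.1]
gripper_width: 0.097
time_s: 39.05
tcp_pos: [0.4643, -0.0078, 0.1049]
ee_rot: [[-0.988, 0.153, -0.005], [0.153, 0.988, -0.0], [0.005, -0.001, -1.0]]
wrist_force: [-4.6, 3.9, -2.5]
gripper_width: 0.1
t 39.05 tcp [ 0.4643 -0.0078  0.1049] rack [-0.1114 -0.0042] toolx az 171.18 F [-4.6  3.9 -2.5] w 0.0087
```

```bash
python3 -m crank '[[0,0,0.005,0],[0,0,0.005,0],[0,0,0,0]]'
python3 -m crank '[[0,0,0.003,0],[0,0,0.003,0],[0,0,0,0]]'
python3 -m crank '[[0,0,0.002,0],[0,0,0,0]]'
```

```text
time_s: 39.3
tcp_pos: [0.4635, -0.0078, 0.0945]
ee_rot: [[-0.988, 0.154, -0.007], [0.154, 0.988, 0.0], [0.007, -0.001, -1.0]]
wrist_force: [-6.4, 5.8, -3.8]
gripper_width: 0.104
time_s: 39.55
tcp_pos: [0.4634, -0.0077, 0.0887]
ee_rot: [[-0.988, 0.154, -0.007], [0.154, 0.988, 0.0], [0.007, -0.001, -1.0]]
wrist_force: [-7.4, 4.9, -1.6]
gripper_width: 0.103
time_s: 39.72
tcp_pos: [0.4634, -0.0078, 0.0868]
ee_rot: [[-0.988, 0.154, -0.007], [0.154, 0.988, -0.0], [0.007, -0.001, -1.0]]
wrist_force: [-6.7, 5.6, -1.1]
gripper_width: 0.103
```

```bash
python3 -m crank '[[0,0,0.002,0],[0,0,0,0]]'
python3 -m crank '[[0,0,0.002,0],[0,0,0,0]]'
python3 -m crank '[[0,0,0.002,0],[0,0,0,0]]'
```

```text
time_s: 39.88
tcp_pos: [0.4634, -0.0078, 0.0855]
ee_rot: [[-0.988, 0.153, -0.007], [0.153, 0.988, -0.0], [0.007, -0.001, -1.0]]
wrist_force: [-9.5, 6.9, 3.8]
gripper_width: 0.102
time_s: 40.05
tcp_pos: [0.4635, -0.0078, 0.0852]
ee_rot: [[-0.988, 0.153, -0.007], [0.153, 0.988, -0.001], [0.007, -0.002, -1.0]]
wrist_force: [-13.5, 7.6, 18.1]
gripper_width: 0.099
time_s: 40.22
tcp_pos: [0.4635, -0.0078, 0.0848]
ee_rot: [[-0.988, 0.152, -0.007], [0.152, 0.988, -0.001], [0.007, -0.002, -1.0]]
wrist_force: [-18.5, 9.1, 29.5]
gripper_width: 0.104
```

```bash
python3 -m crank '[[0,0,-0.003,0],[0,0,0,0],[0,0,0,0],[0,0,0,0]]' 0.028
python3 -c "
from h import *
s=st()"
python3 -m crank '[[0,0,-0.01,0],[0,0,-0.03,0],[0,0,-0.04,0],[0,0,-0.04,0],[0,0,0,0]]' 0.028
python3 -c "
from h import *
s=st();save('side','s28.png',(230,130,390,300),3.5);save('scene','s28b.png',(160,150,350,300),4)"
```

```text
time_s: 40.55
tcp_pos: [0.4675, -0.0079, 0.0852]
ee_rot: [[-0.988, 0.152, 0.002], [0.152, 0.988, 0.0], [-0.002, 0.0, -1.0]]
wrist_force: [-0.2, -0.4, -0.9]
gripper_width: 0.291
t 40.55 tcp [ 0.4675 -0.0079  0.0852] rack [-0.1081 -0.0038] toolx az 171.26 F [-0.2 -0.4 -0.9] w 0.0253
time_s: 40.97
tcp_pos: [0.4718, -0.0075, 0.2129]
ee_rot: [[-0.988, 0.151, 0.017], [0.151, 0.989, 0.002], [-0.017, 0.004, -1.0]]
wrist_force: [1.1, 0.2, 0.7]
gripper_width: 0.317
t 40.97 tcp [ 0.4718 -0.0075  0.2129] rack [-0.104  -0.0028] toolx az 171.33 F [1.1 0.2 0.7] w 0.0276
```

View pics/s28.png

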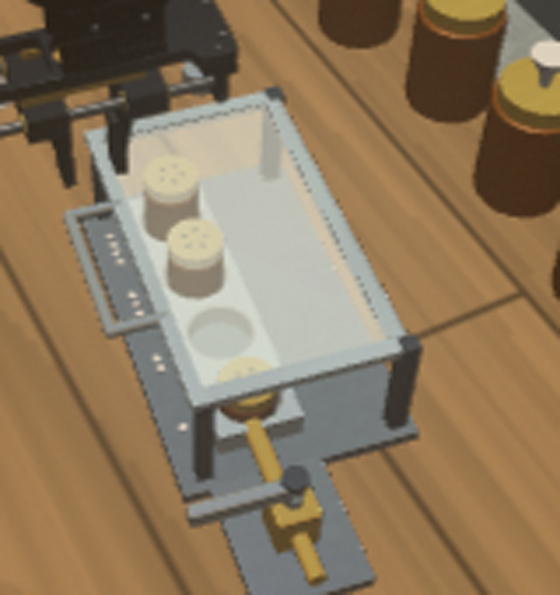

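View pics/s28b.png

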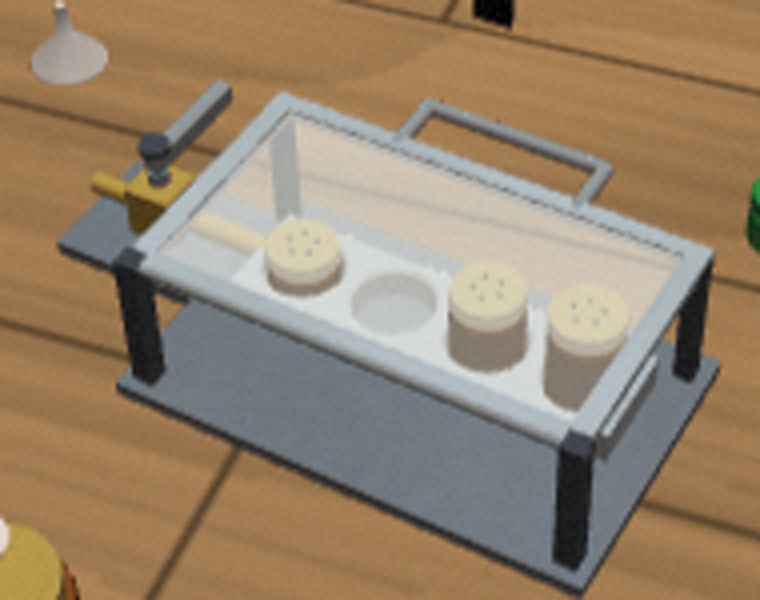

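Run:
```python
from h import *
for n,pts,b,k in(("scene",((430,104),(520,135),(600,165),(285,98),(705,250)),(160,150),4),("side",((90,270),(105,325),(95,140),(200,390)),(230,130),3.5)):
    W=cloud(capture(n))
    for x,y in pts:
        u,v=int(b[0]+x/k),int(b[1]+y/k); q=W[v-1:v+2,u-1:u+2].reshape(-1,3); q=q[np.nanargmax(q[:,2])]; print(n,q.round(4),rk(q))
```

```text
scene [ 0.4565 -0.0629  0.108 ] [-0.1108 -0.0598]
scene [0.4699 0.0036 0.1097] [-0.1075  0.0079]
scene [0.4806 0.0544 0.1087] [-0.1047  0.0598]
scene [ 0.4895 -0.147   0.11  ] [-0.0654 -0.1379]
scene [0.5245 0.1315 0.1092] [-0.0729  0.1426]
side [ 0.4603 -0.0119  0.1102] [-0.1147 -0.0088]
side [ 0.4538 -0.0642  0.1097] [-0.1132 -0.0615]
side [0.5194 0.1149 0.1089] [-0.0754  0.1255]
side [ 0.4867 -0.1398  0.1096] [-0.0692 -0.1313]
```

```bash
python3 -m crank '[[-0.007,-0.035,0,0],[-0.008,-0.035,0,0],[-0.008,-0.035,0,0],[-0.008,-0.035,0,0],[0,-0.034,0,0]]' 0
python3 -m crank '[[0,0,0,0],[0,0,0,0],[0,0,0,0]]'
python3 -c "
from h import *
s=st()"
```

```text
time_s: 41.58
tcp_pos: [0.4701, -0.1865, 0.2026]
ee_rot: [[-0.988, 0.152, -0.003], [0.152, 0.988, -0.0], [0.003, -0.001, -1.0]]
wrist_force: [0.4, -0.7, 0.2]
gripper_width: 0.051
time_s: 41.83
tcp_pos: [0.4694, -0.1847, 0.2031]
ee_rot: [[-0.988, 0.153, -0.003], [0.153, 0.988, 0.0], [0.003, -0.0, -1.0]]
wrist_force: [-0.4, 0.5, -0.1]
gripper_width: 0.009
t 41.83 tcp [ 0.4694 -0.1847  0.2031] rack [-0.0795 -0.1783] toolx az 171.19 F [-0.4  0.5 -0.1] w 0.0007
```

```bash
python3 -m crank '[[-0.006,0.001,0.03,0],[0,0,0.04,0],[0,0,0.04,0],[0,0,0.02,0],[0,0,0.012,0]]' 0
python3 -m crank '[[0,0,0,0],[0,0,0,0]]'
python3 -c "
from h import *
s=st();save('scene','s29.png',(130,140,330,290),4)"
```

```text
time_s: 42.25
tcp_pos: [0.4738, -0.1829, 0.0589]
ee_rot: [[-0.989, 0.15, -0.007], [0.15, 0.989, 0.001], [0.007, -0.0, -1.0]]
wrist_force: [-0.2, -0.2, 0.2]
gripper_width: 0.004
time_s: 42.42
tcp_pos: [0.4761, -0.1836, 0.062]
ee_rot: [[-0.989, 0.15, -0.002], [0.15, 0.989, -0.0], [0.002, -0.0, -1.0]]
wrist_force: [1.1, -0.4, 0.7]
gripper_width: 0.004
t 42.42 tcp [ 0.4761 -0.1836  0.062 ] rack [-0.0731 -0.1762] toolx az 171.36 F [ 1.1 -0.4  0.7] w 0.0004
```

View pics/s29.png

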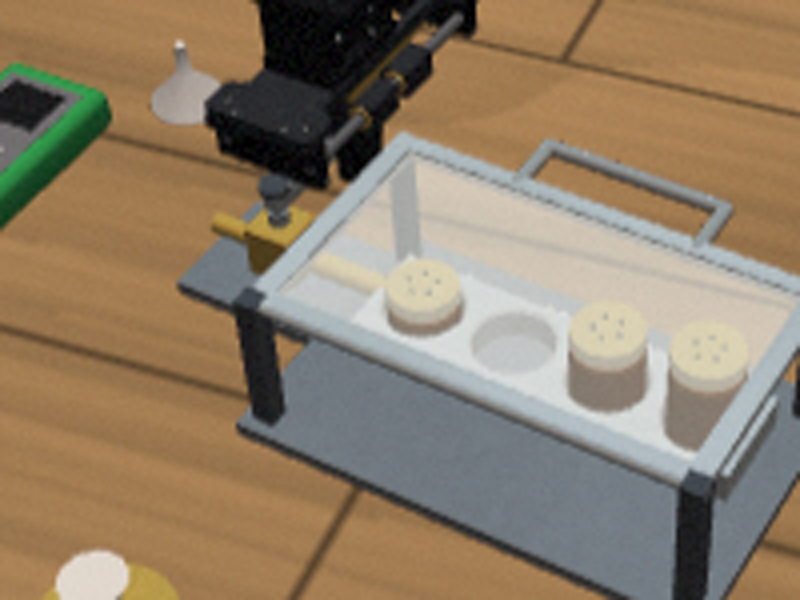

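```bash
python3 -m crank '[[0,-0.008,0.002,0],[0.001,-0.008,0,0],[0.001,-0.008,0,0],[0.001,-0.008,0,0]]'
python3 -m crank '[[-0.001,-0.007,0,0],[-0.001,-0.007,0,0],[-0.002,-0.007,0,0]]'
python3 -m crank '[[-0.004,-0.007,0,0],[-0.0045,-0.007,0,0],[-0.005,-0.006,0,0]]'
python3 -m crank '[[-0.006,-0.004,0,0],[-0.006,-0.004,0,0],[-0.006,-0.003,0,0]]'
python3 -c "
from h import *
s=st()"
```

```text
time_s: 42.8
tcp_pos: [0.4691, -0.2163, 0.0615]
ee_rot: [[-0.988, 0.152, 0.003], [0.152, 0.988, 0.0], [-0.003, 0.001, -1.0]]
wrist_force: [1.9, 4.1, -0.2]
gripper_width: 0.008
time_s: 43.05
tcp_pos: [0.468, -0.2379, 0.0604]
ee_rot: [[-0.988, 0.153, -0.002], [0.153, 0.988, 0.0], [0.002, 0.0, -1.0]]
wrist_force: [-1.1, 3.9, -0.0]
gripper_width: 0.005
time_s: 43.3
tcp_pos: [0.4787, -0.2599, 0.0602]
ee_rot: [[-0.988, 0.153, -0.002], [0.153, 0.988, 0.0], [0.002, 0.0, -1.0]]
wrist_force: [-0.9, 2.9, 0.1]
gripper_width: 0.002
time_s: 43.55
tcp_pos: [0.4956, -0.2733, 0.0603]
ee_rot: [[-0.988, 0.153, -0.001], [0.153, 0.988, 0.0], [0.001, -0.0, -1.0]]
wrist_force: [-1.3, 2.5, -0.2]
gripper_width: 0.002
t 43.55 tcp [ 0.4956 -0.2733  0.0603] rack [-0.0403 -0.2619] toolx az 171.22 F [-1.3  2.5 -0.2] w 0.0002
```

```bash
python3 -m crank '[[-0.003,0,0,0],[0,0,0,0]]'
python3 -m crank '[[-0.003,0,0,0],[0,0,0,0]]'
python3 -m crank '[[-0.002,0,0,0],[0,0,0,0]]'
```

```text
time_s: 43.72
tcp_pos: [0.4984, -0.2738, 0.0603]
ee_rot: [[-0.988, 0.152, -0.001], [0.152, 0.988, -0.001], [0.001, -0.001, -1.0]]
wrist_force: [-1.8, -1.2, -1.2]
gripper_width: 0.005
time_s: 43.88
tcp_pos: [0.4985, -0.2736, 0.0602]
ee_rot: [[-0.988, 0.153, -0.007], [0.153, 0.988, 0.001], [0.007, -0.0, -1.0]]
wrist_force: [-7.7, -2.4, 2.3]
gripper_width: 0.006
time_s: 44.05
tcp_pos: [0.4986, -0.2736, 0.0601]
ee_rot: [[-0.988, 0.153, -0.01], [0.153, 0.988, 0.002], [0.011, 0.0, -1.0]]
wrist_force: [-10.4, -0.8, 5.0]
gripper_width: 0.009
```

```bash
python3 -m crank '[[-0.003,0,0,0],[0,0,0,0]]'
python3 -m crank '[[0.012,0,0,0],[0.012,0,0,0],[0,0,-0.04,0],[0,0,-0.04,0],[0,0,-0.04,0]]'
python3 -m crank '[[0.02,0,-0.04,0],[0.02,0,-0.03,0],[0,0.03,0,0],[0,0.03,0,0],[0,0.03,0,0]]'
python3 -m crank '[[0,0.03,0,0],[0,0.03,0,0],[0,0.03,0,0],[0,0,0,0],[0,0,0,0]]'
python3 -c "
from h import *
s=st();save('wrist','w30.png',None,1.4);save('scene','s30b.png',None,1.4);save('side','s30.png',(230,130,390,300),3.5)"
```

```text
time_s: 44.22
tcp_pos: [0.4987, -0.2736, 0.06]
ee_rot: [[-0.988, 0.153, -0.017], [0.153, 0.988, 0.003], [0.017, 0.001, -1.0]]
wrist_force: [-14.5, -0.4, 9.7]
gripper_width: 0.006
time_s: 44.63
tcp_pos: [0.4833, -0.2707, 0.1825]
ee_rot: [[-0.988, 0.152, 0.002], [0.152, 0.988, -0.001], [-0.002, -0.001, -1.0]]
wrist_force: [1.0, -0.7, 0.2]
gripper_width: 0.008
time_s: 45.05
tcp_pos: [0.4592, -0.175, 0.2497]
ee_rot: [[-0.988, 0.154, 0.006], [0.154, 0.988, -0.0], [-0.006, 0.001, -1.0]]
wrist_force: [-0.8, 0.7, 0.3]
gripper_width: 0.006
time_s: 45.47
tcp_pos: [0.4731, -0.0853, 0.2486]
ee_rot: [[-0.989, 0.149, 0.004], [0.149, 0.989, 0.0], [-0.003, 0.001, -1.0]]
wrist_force: [-0.6, -0.6, 0.2]
gripper_width: 0.003
t 45.47 tcp [ 0.4731 -0.0853  0.2486] rack [-0.091  -0.0794] toolx az 171.44 F [-0.6 -0.6  0.2] w 0.0002
```

View pics/w30.png

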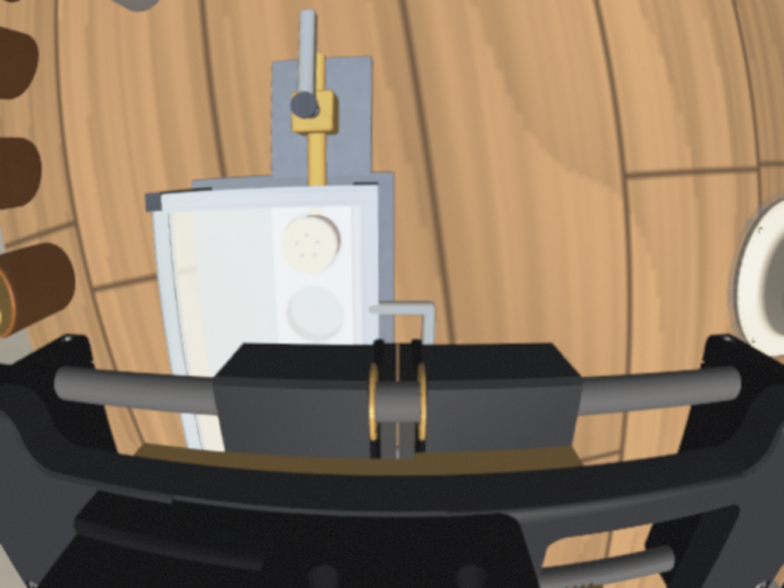

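View pics/s30b.png

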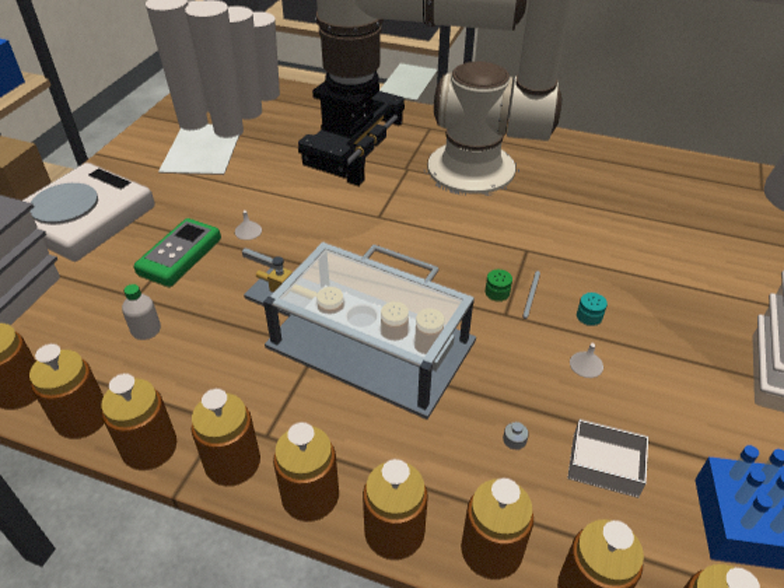

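View pics/s30.png

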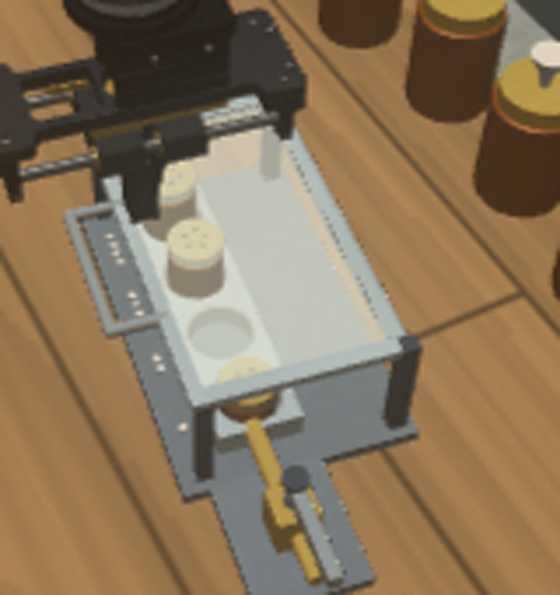

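Run:
```python
from h import *
s=st(); c=capture("wrist"); f=lambda x,y,z:rk(watz(c,s,x/1.4,y/1.4,z))
W=cloud(capture("side"))
t=f(308,16,.078); m=f(305,80,.078); d=t-m; print(t,m,"angle",np.arctan2(-d[1],-d[0]))
a=[W[int(130+y/3.5),int(230+x/3.5)] for x,y in((308,515),(332,570))]; d=rk(a[1])-rk(a[0]); print(np.round(a,3),np.arctan2(-d[1],-d[0]))
```

```text
t 45.62 tcp [ 0.4722 -0.0872  0.2481] rack [-0.0915 -0.0815] toolx az 171.21 F [-0.1 -0.2  0.1] w 0.0006
[-0.0246 -0.2783] [-0.0234 -0.2268] angle 1.5474995715206832
[[ 0.517 -0.249  0.076]
 [ 0.51  -0.289  0.076]] 1.5441036389856033
```

The lever reads about 1.55 rad (open on its stop), the cover is level and the jars are in place. The arm is clear and still, so I'm handing in.

```bash
python3 -c "
from station import finish_job
print(finish_job())"
```

```text
the job is handed in; nothing more can be done
None
```

I shut the stopcock, swung the cover fully back, and placed the three jars that were there. The 40 mm jar went into pocket 1, the 64 mm into pocket 3 and the 76 mm into pocket 4. I then lowered the cover onto its stops and opened the stopcock. No 52 mm jar was on the bench, so pocket 2 stayed empty. The job was handed in at about 46 s of robot time, and `finish_job` gives no verdict.

**Last checks:**
- **Jars:** cap heights from the side camera were about 49, 75 and 86 mm. Fully seated jars would read 52, 76 and 88 mm, so these fit seated jars within camera error.
- **Cover:** level, with the bar top at about 110 mm, and the force rose to about 30 N when it met the stops.
- **Stopcock:** the lever reads about 1.55 rad in both the wrist and side cameras.
- **Bystanders:** none was seen to have moved.
- **Arm:** withdrawn and touching nothing.

**Disagreement:** the scene and side cameras differed by 4–10 mm. I used the wrist camera, whose readings fell in between, for the final positioning.

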